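# Throw the empty pump dispenser into the pedal bin

### The arm

A 6-joint arm with a two-finger parallel gripper is mounted at the origin on the work surface. World frame = base frame: x ahead of the robot, y to its left, z up, the work surface at z = 0. Lengths are in m, angles in rad, forces in N, time in s.
With the tool pointing down it reaches from about 0.3 to 0.875 m from the base axis. Payload 6.4 kg.
Tool frame: the origin (TCP) lies on the centre line of the jaws, within the pads' length; the fingertips stand 14 mm ahead of it and the grasp point (between the pads) lies 5 mm behind it; z points along the fingers, y is the direction in which the jaws open and shut (so a half turn about z gives the same grasp; the last joint's range is limited). The gripper opens to 85 mm and grips with 20 to 120 N. Pads are 22 mm wide; open, the fingers measure 114 mm over their backs; the gripper's body (76 mm by 85 mm) begins 54 mm behind the grasp point. The pads swing forward as they close: fully open they stand 13 mm farther back than shut.
Start: joints at [-1.345, 0.181, 1.607, -0, 1.354, -0.206], TCP at [0.241, -0.522, 0.245] pointing down, gripper open.
Joint ranges: [-2.99, 2.99], [-0.89, 2.07], [0.3, 2.58], [-1.14, 4.28], [0, 2.63], [-3.12, 3.12]. Speed limits (rad/s): [2.57, 2.57, 3.01, 3.14, 3.14, 3.14].

### API

Orientations are given as a unit quaternion [w, x, y, z].
In Python, from bench import * gives the robot as it stands.
- The arm moves only by the tool servo_tool, never from a script. Its argument "plan" is a list that holds one entry, the list of rows, each a list of 5 numbers: the shift along the world's x, y, z in m, then the turn about the world's z in rad, then the gripper command: -1 is shut, 1 is fully open, values between are in proportion. In form: [[[tx, ty, tz, roll, claw], ...]]. A call has 1 to 8 rows; each row shifts and turns the commanded pose from where the row before left it; what a row does not reach is not made up. A row lasts 1/10 s, in which the tool goes at most 50 mm and 8.59 degrees, less where a joint would pass 70% of its speed; a pose out of reach is approached as far as the arm can. A call with a gripper value outside its range is refused whole. The fingers move at their own pace and stop on an object; the grip force is fixed at half the most. Time passes only in rows, so rows that do not move let the fingers close. It gives the time, the measured TCP pose, the force and the opening at its end, in the units of the state.
- get_obs(): the state, without advancing time (a new reading comes with each control period).
- camera(name): name is "side" or "top"; returns a dict with "img" (400x640x3 uint8, blue, green, red), "camera_matrix" (3x3 intrinsics, pixels), "rvec" (rotation vector, rad) and "tvec" (3), from world to camera coordinates, as OpenCV has them. Camera axes: x right, y down, z forward; pixel columns grow to the right and rows downward; lengths in m; the calibration is good to about 2 mm. A picture is of the moment at which its call begins. There is no depth.
- hand_in(): hands the job in, once; it reports no verdict.
Trained networks look in a picture, given as the dict that the camera call returned (one of the last four; its "shot" number tells which), for a name from the list of things; names that differ only in an ending like _2 or _b are one class to them, and where a whole thing is asked for, a point or a joint stands for the part that bears it (a point fixed in the world has none). Each returns a list of dicts, best first, with "conf" (0 to 1); they miss things now and then, are a little off and sometimes report something else, mostly with a low value. They report only what shows in the picture. A call takes as long as a camera call. They do not tell look-alikes from the thing itself.
- trace(picture, thing): "mask" (400x640 bool, what is visible of it) and "rect" ([left, top, right, bottom] as shares, 0 to 1, of the picture: columns of its width, rows of its height, round what is visible of it).
- pinpoint(picture, thing): "centre" ([row, column] as shares, 0 to 1, of the picture: columns of its width, rows of its height: a listed point, or the origin of a listed thing).
The state is a dict: "time_s": time; "q": joint angles; "dq": joint speeds; "joint_efforts": joint torques, N m; "eef_pos": TCP position; "eef_rot": TCP orientation; "wrist_force": force on the tool from outside, world axes, zero at the start; "torque": the same for the moment, N m; "opening": opening from 0.0 (shut) to 1.0 (fully open).
Only numpy, scipy, OpenCV 4.12 (cv2) and the standard library are available. Lean on these libraries where they do the work, as an engineer would, in place of code of your own. Each camera call takes 0.05 s, during which the arm holds its last target.

### The job

Throw the empty white pump dispenser away in the small pedal bin: press the bin's pedal right down until the lid has swung back past upright and stays open, put the dispenser inside, then ease the pedal back up so that the lid comes down fully shut without slamming. Work the lid by its pedal only, never touching the lid itself, and leave the soap holder, the cup, the comb and the nail file as they are.

Things in the scene. Friction and masses are not known exactly. Their poses are not given: they have to be found in the camera images.
- bin: Small round white pedal bin, fixed to the shelf. Origin at the centre of its underside, z up; pedal at its front, its own -x, lid hinge at its back, +x (parts reach x = +115 mm). Foot 136 mm across up to 80 mm, body 180 mm across from 94 mm up to the rim at 195 mm; shut lid 192 mm across, top 217 mm high. Body and lid overhang the pedal: a tool at the pedal must lean outward by about 30 degrees.
- bin_mouth (a point): Centre of the bin's round mouth, level with the rim, 195 mm above the shelf; axes as the bin's. The mouth is 172 mm across, the wall 4 mm; inside, the flat floor is 145 mm below this point and 128 mm across.
- lid (a joint): Angle of the round steel lid, rad: 0 shut, 1.9 fully open. Hinge axis along the bin's y at x = +108, z = 197 mm in the bin's frame. Linked rigidly to the pedal by a push rod, both ways. Below about 1.4 rad it falls shut by its own weight, pushing the pedal up, and slams if let go; beyond about 1.6 it leans back on its stop and stays open by itself, the pedal staying down.
- pedal (a joint): Angle of the pedal, rad: 0 up (lid shut), 0.272 fully down (lid fully open); 0.05 opens the lid to 0.4, 0.137 to 0.95, 0.22 to 1.5. Its axis runs along the bin's y at x = +24, z = 30 mm in the bin's frame, so its pad goes down 30 mm and outwards 6 mm. Pushing it down takes about 11 N at the pad at first, less further on; holding it back while the lid comes down takes as much.
- pedal_pad (a point): Centre of the pedal's ribbed orange pad, 26 mm along the bin's x, 46 mm wide along the bin's y, 12 mm thick; it sticks out at the bin's front, in the recess over the foot. Lid shut: at x = -84, z = 66 mm in the bin's frame; lid open: x = -90, z = 36 mm. It can be pinched across its 46 mm width and moved either way.
- lid_edge (a point): Front edge of the lid, opposite the hinge; it moves with the lid.
- dispenser_mid (a point): Empty white plastic pump dispenser, standing, 40 to 85 g, 140 mm tall; the point is on its axis, 70 mm above its underside, z up. Body 60 mm in diameter up to 70 mm from the underside, then sloping in to a ribbed collar, 34 mm in diameter, 88 to 118 mm up (the place to grip); above it a lever top with a spout 18 mm wide, 121 to 140 mm up, reaching 53 mm from the axis along its own -x.
- soap_holder: Slatted teak soap holder with a block of soap on it, 120 x 80 x 50 mm, origin under its centre. Leave alone.
- cup: Blue plastic cup, 72 mm across, 90 mm tall, origin at the centre of its underside. Leave alone.
- comb: Wooden comb with coloured beads, lying flat, 150 x 50 x 14 mm, origin under its middle, long along its x. Leave alone.
- nail_file: Steel nail file with a black handle, lying flat, 175 x 15 x 7 mm, origin under its middle, long along its x. Leave alone.
There are look-alikes about, which are no part of the job. Leave any green or red look-alike of the part that bears dispenser_mid alone.

How it is judged:
By the outcome, as a careful person would: the job done as asked, in the order asked, and still so for the second after the job is handed in, with the robot touching nothing.
It also fails if it takes over 72 s, if anything falls off the work surface, if the arm or the gripper's body presses on something with over 40 N, if the wrist force passes 120 N, or if a joint passes its speed limit or range.

## Working session

There is one attempt and no reset: what is moved stays moved. The work goes in short steps, Python scripts to look and compute and a tool call to move; the robot and the scene stay as the last step left them, time stands still between calls to the robot, and variables do not carry over. Pictures are saved under pics/ and viewed, and the job is handed in when it is done.

Besides the shell and the picture viewer there is one more tool, called after "Emit:" as name(argument=value, ...), one argument or row to a line, values as JSON. servo_tool: Moves the arm, as the interface text tells. Its arguments: {"type":"object","properties":{"plan":{"type":"array"}},"required":["plan"]}

```bash
mkdir -p pics; ls; cat > h.py <<'E'
from bench import *
import numpy as np, cv2
def P(c):
    R=cv2.Rodrigues(np.array(c["rvec"],float))[0]; t=np.array(c["tvec"],float).reshape(3); K=np.array(c["camera_matrix"],float); return K,R,t
def ray(c,uv):
    K,R,t=P(c); d=R.T@np.linalg.inv(K)@np.array([uv[0],uv[1],1.]); return -R.T@t,d/np.linalg.norm(d)
def atz(c,uv,z):
    o,d=ray(c,uv); return o+d*(z-o[2])/d[2]
def proj(c,p):
    K,R,t=P(c); q=K@(R@np.array(p,float)+t); return q[:2]/q[2]
def tri(c1,u1,c2,u2):
    o1,d1=ray(c1,u1);o2,d2=ray(c2,u2)
    A=np.stack([d1,-d2],1); s=np.linalg.lstsq(A,o2-o1,rcond=None)[0]
    a=o1+d1*s[0];b=o2+d2*s[1]; return (a+b)/2,np.linalg.norm(a-b)
def px(r): return (r["centre"][1]*640,r["centre"][0]*400)
E
python3 - <<'E'
from h import *
o=get_obs(); print({k:np.round(v,3) for k,v in o.items()})
for n in("side","top"):
    c=camera(n); cv2.imwrite(f"pics/{n}0.png",c["img"]); 
    K,R,t=P(c); print(n,"cam pos",np.round(-R.T@t,3),"fwd",np.round(R[2],2))
    for th in ["bin","bin_mouth","pedal_pad","lid_edge","dispenser_mid","soap_holder","cup","comb","nail_file"]:
        r=pinpoint(c,th); print(th,[(np.round(px(x),1).tolist(),round(x["conf"],2)) for x in r])
print(get_obs()["time_s"])
E
```

```text
pics
{'time_s': np.float64(0.0), 'q': array([-1.345,  0.182,  1.608,  0.   ,  1.354, -0.206]), 'dq': array([ 0.001, -0.   , -0.001,  0.002, -0.001, -0.002]), 'joint_efforts': array([ 2.0000e-03, -4.4487e+01, -3.5133e+01, -0.0000e+00,  9.0000e-03,
       -0.0000e+00]), 'eef_pos': array([ 0.241, -0.522,  0.244]), 'eef_rot': array([-0.001,  0.977,  0.214, -0.   ]), 'wrist_force': array([ 0.211, -0.4  , -0.13 ]), 'torque': array([-0.015,  0.029,  0.028]), 'opening': np.float64(0.999)}
side cam pos [0.513 0.961 0.966] fwd [ 0.07 -0.75 -0.66]
bin []
bin_mouth [([307.6, 130.0], 0.84)]
pedal_pad [([334.4, 168.3], 0.57)]
lid_edge [([340.0, 136.8], 0.92), ([390.4, 240.5], 0.33)]
dispenser_mid [([352.4, 250.4], 0.81), ([255.6, 300.3], 0.8), ([320.8, 286.5], 0.73), ([290.5, 259.2], 0.64), ([252.0, 242.6], 0.57), ([308.6, 128.1], 0.37)]
soap_holder [([246.8, 222.0], 0.69)]
cup [([309.7, 233.3], 0.72)]
comb [([390.6, 237.4], 0.9)]
nail_file [([397.3, 219.3], 0.48)]
top cam pos [0.49  0.02  0.938] fwd [ 0.1  -0.01 -1.  ]
bin []
bin_mouth [([435.4, 152.1], 0.92)]
pedal_pad [([404.1, 200.2], 0.66), ([349.0, 284.6], 0.64)]
lid_edge [([420.2, 200.2], 0.7)]
dispenser_mid [([204.0, 203.0], 0.84), ([182.9, 137.6], 0.67), ([240.6, 161.4], 0.62), ([255.8, 231.8], 0.62), ([257.6, 113.3], 0.6)]
soap_holder [([316.5, 107.5], 0.91), ([422.7, 202.5], 0.16)]
cup [([315.7, 181.0], 0.67)]
comb [([318.0, 280.5], 0.92)]
nail_file [([346.4, 288.3], 0.56)]
1.0
```

View pics/side0.png

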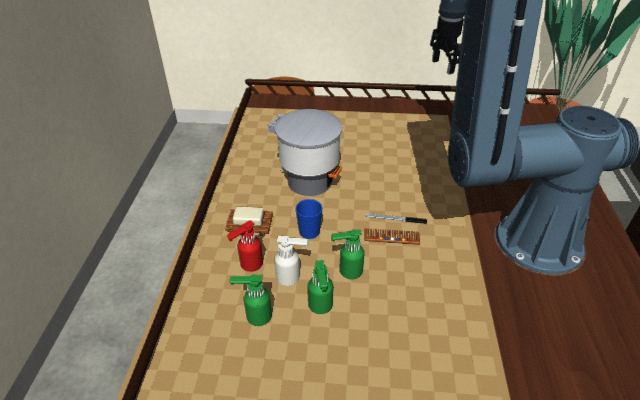

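View pics/top0.png

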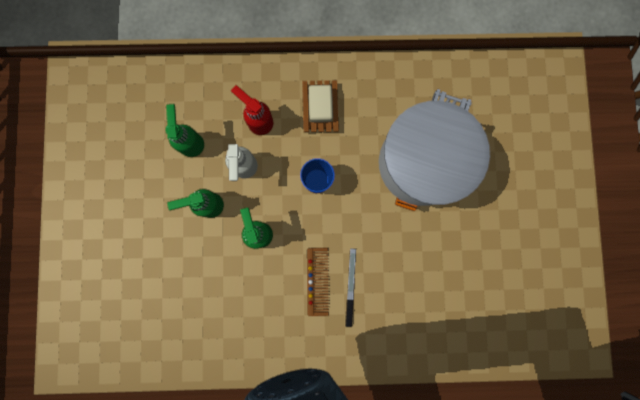

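```bash
cat > s.py <<'E'
from h import *
E
python3 - <<'E'
from h import *
import bench
print([x for x in dir(bench) if not x.startswith('__')])
s=camera("side");t=camera("top"); print(s["shot"],t["shot"])
print("o",proj(t,[0.3,0,0]),proj(t,[.3,-.3,0]),proj(t,[.6,0,0]))
for n,u1,u2 in [("disp",(290.5,259.2),(240.6,161.4)),("mouth",(307.6,130),(435.4,152.1)),("pad",(334.4,168.3),(404.1,200.2)),("lid",(340,136.8),(420.2,200.2)),("cup",(309.7,233.3),(315.7,181)),("soap",(246.8,222),(316.5,107.5)),("comb",(390.6,237.4),(318,280.5)),("file",(397.3,219.3),(346.4,288.3)),
("red",(252,242.6),(257.6,113.3)),("g1",(352.4,250.4),(255.8,231.8)),("g2",(320.8,286.5),(204,203)),("g3",(255.6,300.3),(182.9,137.6))]:
    p,e=tri(s,u1,t,u2); print(n,np.round(p,4),round(e,4),"r",round(np.hypot(p[0],p[1]),3))
E
```

```text
['MotionError', 'camera', 'get_obs', 'hand_in', 'pinpoint', 'trace']
3 4
o [323.5801299  324.15824196] [457.7518155  320.55871062] [320.30435135 190.20499391]
disp [0.6553 0.1711 0.0632] 0.0067 r 0.677
mouth [ 0.6453 -0.2118  0.1871] 0.0013 r 0.679
pad [ 0.565  -0.1729  0.083 ] 0.0006 r 0.591
lid [ 0.5531 -0.1777  0.192 ] 0.0039 r 0.581
cup [ 0.6221  0.01   -0.0081] 0.0012 r 0.622
soap [0.7943 0.0043 0.0152] 0.0083 r 0.794
comb [ 0.3964  0.0101 -0.006 ] 0.0019 r 0.397
file [ 0.3777 -0.0528  0.0043] 0.0 r 0.381
red [0.7573 0.1323 0.073 ] 0.0068 r 0.769
g1 [0.5043 0.1387 0.0722] 0.0052 r 0.523
g2 [0.5709 0.2492 0.063 ] 0.0004 r 0.623
g3 [0.7155 0.2966 0.0579] 0.0014 r 0.775
```

Emit:
servo_tool(
  plan=[
    [[0,0,0.05,0,1],[0.02,0.03,0.05,0,1],[0.02,0.04,0.05,0,1],[0.03,0.04,0.02,0,1],[0.03,0.04,0,0,1],[0.03,0.04,0,0,1],[0.03,0.04,0,0,1],[0.03,0.04,0,0,1]],
  ],
)

```text
time_s: 1.9
eef_pos: [0.4204, -0.2692, 0.392]
eef_rot: [0.0, 0.977, 0.214, 0.0]
wrist_force: [0.1, 0.3, -0.5]
opening: 1.002
```

Emit:
servo_tool(
  plan=[
    [[0.03,0.04,0,0,1],[0.03,0.04,0,0,1],[0.03,0.04,0,0,1],[0.03,0.04,0,0,1],[0.03,0.04,0,0,1],[0.04,0.03,0,0,1],[0.05,0,0,0,1],[0.05,0,0,0,1]],
  ],
)

```text
time_s: 2.7
eef_pos: [0.7113, -0.039, 0.3923]
eef_rot: [0.0, 0.977, 0.215, 0.001]
wrist_force: [1.4, -0.8, 0.9]
opening: 1.004
```

Emit:
servo_tool(
  plan=[
    [[0.04,0,0.02,0,1],[0.04,0,0,0,1],[0.04,0,0,0,1],[0.04,0,0,0,1],[0.04,0,0,0,1],[0.04,0,0,0,1],[0,0,0,0,1]],
  ],
)

```text
time_s: 3.4
eef_pos: [0.8815, -0.0376, 0.3767]
eef_rot: [0.006, 0.976, 0.214, 0.025]
wrist_force: [-0.0, 0.4, -0.6]
opening: 1.003
```

```bash
python3 -c "
from h import *
o=get_obs();print(o['q'].round(3),o['eef_pos'],o['eef_rot'])"
```

```text
[-0.179  0.913  0.301  0.008  1.877  0.962] [ 0.88153643 -0.03763798  0.37670286] [0.00618431 0.97642385 0.21432143 0.02499084]
```

Emit:
servo_tool(
  plan=[
    [[0.05,0,0,0,1],[0.05,0,0,0,1],[0.05,0,0,0,1],[0.05,0,0,0,1]],
  ],
)

```text
time_s: 3.8
eef_pos: [0.9418, -0.0328, 0.3296]
eef_rot: [0.023, 0.973, 0.213, 0.088]
wrist_force: [-0.1, 1.1, 0.0]
opening: 1.004
```

Emit:
servo_tool(
  plan=[
    [[-0.05,0,0,0,1],[-0.05,0,0,0,1],[-0.05,0,0,0,1],[0,0,0,0,1]],
  ],
)

```text
time_s: 4.2
eef_pos: [0.8113, -0.0319, 0.3253]
eef_rot: [0.02, 0.973, 0.214, 0.08]
wrist_force: [0.7, -0.4, -0.7]
opening: 1.004
```

Emit:
servo_tool(
  plan=[
    [[0.03,0,0.05,0,1],[0.05,0,0.04,0,1],[0.05,0,0.02,0,1],[0.05,0,0.02,0,1],[0.05,0,0.02,0,1],[0.05,0,0.02,0,1],[0.05,0,0.02,0,1],[0.05,0,0.02,0,1]],
  ],
)

```text
time_s: 5.0
eef_pos: [0.9617, -0.0278, 0.4221]
eef_rot: [0.045, 0.961, 0.211, 0.172]
wrist_force: [-0.7, 0.3, -0.2]
opening: 1.006
```

```bash
cat > st.py <<'E'
from h import *
from scipy.spatial.transform import Rotation as Ro
def st():
    o=get_obs(); w,x,y,z=o['eef_rot']; M=Ro.from_quat([x,y,z,w]).as_matrix()
    a=M[:,2]
    print('t',o['time_s'].round(2),'pos',o['eef_pos'].round(4),'q',o['q'].round(2),'F',o['wrist_force'].round(1),'op',round(float(o['opening']),3))
    print('tilt',np.degrees(np.arccos(-a[2])).round(1),'az',np.degrees(np.arctan2(a[1],a[0])).round(1),'toolx',M[:,0].round(3),'tooly',M[:,1].round(3),'toolz',a.round(3))
    return o,M
if __name__=="__main__": st()
E
python3 st.py
```

```text
Traceback (most recent call last):
  File "st.py", line 9, in <module>
    if __name__=="__main__": st()
                             ~~^^
  File "st.py", line 6, in st
    print('t',o['time_s'].round(2),'pos',o['eef_pos'].round(4),'q',o['q'].round(2),'F',o['wrist_force'].round(1),'op',round(float(o['opening']),3))
              ^^^^^^^^^^^^^^^^^
AttributeError: 'float' object has no attribute 'round'
```

Emit:
servo_tool(
  plan=[
    [[0.05,0,0.02,0,1],[0.05,0,0.02,0,1],[0.05,0,0.02,0,1],[0,0,0,0,1]],
  ],
)

```text
time_s: 5.4
eef_pos: [0.9919, -0.0249, 0.428]
eef_rot: [0.056, 0.951, 0.209, 0.219]
wrist_force: [-0.7, 0.7, 0.1]
opening: 1.001
```

```bash
sed -i "s/o\['time_s'\].round(2)/round(float(o['time_s']),2)/" st.py; python3 st.py
```

```text
t 5.4 pos [ 0.9919 -0.0249  0.428 ] q [-0.16  0.89  0.3   0.06  1.5   0.99] F [-0.7  0.7  0.1] op 1.001
tilt 26.1 az -2.0 toolx [0.817 0.422 0.393] tooly [ 0.373 -0.906  0.198] toolz [ 0.44  -0.015 -0.898]
```

Emit:
servo_tool(
  plan=[
    [[-0.05,0,0,-0.14,1],[-0.04,0,0,-0.145,1],[-0.03,0,0,-0.145,1],[-0.02,0,0,-0.145,1],[-0.01,0,0,-0.145,1],[0,0,0,-0.145,1],[0,0,0,-0.145,1],[0,0,0,-0.145,1]],
  ],
)

```text
time_s: 6.2
eef_pos: [0.8586, -0.0249, 0.4295]
eef_rot: [0.162, 0.917, -0.328, 0.156]
wrist_force: [0.4, -0.4, 0.9]
opening: 1.002
```

Emit:
servo_tool(
  plan=[
    [[0,0,0,-0.135,1],[0.03,0,0.03,0,1],[0.04,0,0.02,0,1],[0.05,0,0.01,0,1]],
  ],
)

```text
time_s: 6.6
eef_pos: [0.903, -0.0342, 0.4508]
eef_rot: [0.16, 0.894, -0.379, 0.176]
wrist_force: [-0.5, 0.0, 1.1]
opening: 1.004
```

```bash
python3 st.py
```

```text
t 6.6 pos [ 0.903  -0.0342  0.4508] q [-0.03  0.87  0.3  -0.43  1.73  2.22] F [-0.5  0.   1.1] op 1.004
tilt 27.6 az -65.2 toolx [ 0.651 -0.621  0.437] tooly [-0.734 -0.662  0.153] toolz [ 0.194 -0.42  -0.887]
```

Emit:
servo_tool(
  plan=[
    [[0.05,0,0.02,0,1],[0.05,0,0.02,0,1],[0.05,0,0.02,0,1],[0.05,0,0.02,0,1]],
  ],
)

```text
time_s: 7.0
eef_pos: [0.9454, -0.0488, 0.4589]
eef_rot: [0.138, 0.891, -0.363, 0.237]
wrist_force: [-0.1, -0.5, -0.5]
opening: 0.997
```

```bash
python3 st.py
```

```text
t 7.0 pos [ 0.9454 -0.0488  0.4589] q [-0.05  0.87  0.3  -0.41  1.59  2.21] F [-0.1 -0.5 -0.5] op 0.997
tilt 31.9 az -52.3 toolx [ 0.624 -0.58   0.523] tooly [-0.711 -0.699  0.074] toolz [ 0.323 -0.418 -0.849]
```

Emit:
servo_tool(
  plan=[
    [[0.05,0,0.02,0,1],[0.05,0,0.02,0,1],[0.05,0,0.02,0,1],[0.05,0,0.02,0,1]],
  ],
)

```text
time_s: 7.4
eef_pos: [0.9875, -0.0606, 0.4666]
eef_rot: [0.116, 0.883, -0.345, 0.297]
wrist_force: [-0.4, 0.3, 0.0]
opening: 1.0
```

```bash
python3 - <<'E'
from st import *
st()
s=camera("side");t=camera("top")
# bin geometry fit: mask lid, pad
for n,c in(("side",s),("top",t)):
    cv2.imwrite(f"pics/{n}1.png",c["img"])
    for th in("pedal_pad","bin_mouth","lid_edge"):
        print(n,th,[(np.round(px(x),1).tolist(),round(x["conf"],2)) for x in pinpoint(c,th)][:2])
    hsv=cv2.cvtColor(c["img"],cv2.COLOR_BGR2HSV)
    m=cv2.inRange(hsv,(5,180,120),(18,255,255)); 
    nn,l,stt,ce=cv2.connectedComponentsWithStats(m)
    print([(stt[i,:].tolist(),ce[i].round(1).tolist()) for i in range(1,nn) if stt[i,4]>15])
    cv2.imwrite(f"pics/{n}1z.png",cv2.resize(c["img"][90:270,230:430] if n=="side" else c["img"][60:240,340:540],None,fx=3,fy=3,interpolation=cv2.INTER_CUBIC))
E
```

```text
t 7.4 pos [ 0.9875 -0.0606  0.4666] q [-0.06  0.88  0.3  -0.39  1.44  2.2 ] F [-0.4  0.3  0. ] op 1.0
tilt 37.2 az -42.7 toolx [ 0.586 -0.539  0.605] tooly [-0.677 -0.736  0.001] toolz [ 0.444 -0.41  -0.796]
side pedal_pad [([334.6, 169.0], 0.71), ([308.1, 128.3], 0.24)]
side bin_mouth [([307.3, 127.1], 0.67)]
side lid_edge [([340.9, 134.3], 0.79)]
[([278, 86, 9, 8, 23], [282.0, 89.1]), ([328, 167, 14, 11, 60], [335.0, 173.0])]
top pedal_pad [([405.5, 199.3], 0.45), ([350.6, 286.4], 0.17)]
top bin_mouth []
top lid_edge [([419.9, 200.7], 0.58)]
[([333, 82, 3, 6, 16], [334.1, 84.8]), ([396, 199, 21, 12, 107], [405.6, 204.9])]
```

View pics/side1z.png

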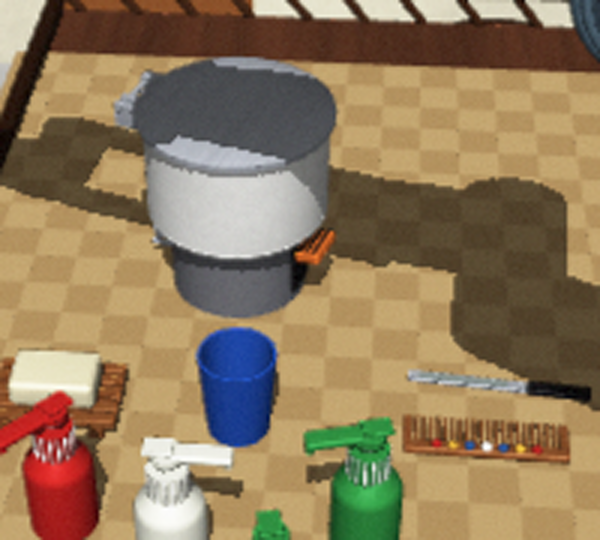

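View pics/top1z.png

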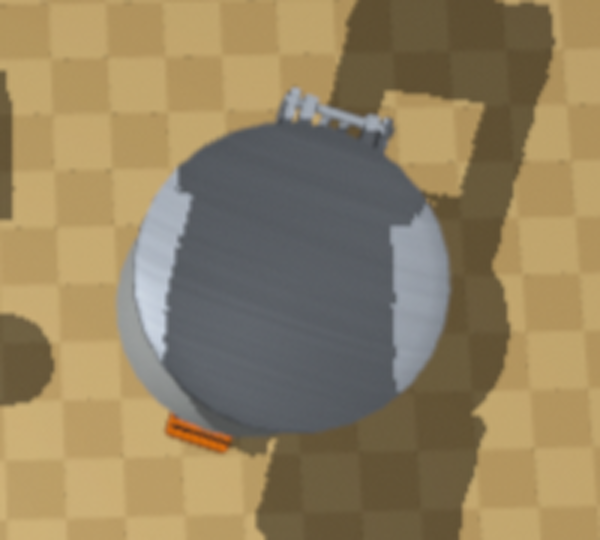

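```bash
python3 - <<'E'
from h import *
from scipy.optimize import least_squares
s=camera("side");t=camera("top")
T=lambda u,v:(340+u/3,60+v/3); S=lambda u,v:(230+u/3,90+v/3)
# (cam, bin-frame pt, px)
L=[(t,(0,0,.213),T(291.5,277.5)),
   (t,(-.097,.023,.072),None),]
def w(p,b): 
    c,sn=np.cos(b[2]),np.sin(b[2]); return [b[0]+c*p[0]-sn*p[1],b[1]+sn*p[0]+c*p[1],p[2]]
obs=[(t,(-.097,-.023,.066),T(166,437)),(t,(-.097,.023,.066),T(228,452)),(t,(.111,0,.200),T(338,112)),(s,(-.084,0,.070),(334.6,169.0)),(t,(-.084,0,.072),(405,199.5))]
# order of tangential ends: try both
def lidell(c,b):
    a=np.linspace(0,2*np.pi,120); return np.array([proj(c,w((.096*np.cos(k),.096*np.sin(k),.205),b)) for k in a])
def res(b,sw):
    r=[]
    for c,p,u in obs:
        p=(p[0],p[1]*sw,p[2]); r+=list((proj(c,w(p,b))-np.array(u))*.5)
    e=lidell(t,b); r+=list((e.min(0)+e.max(0))/2-np.array(T(291.5,277.5)))
    e=lidell(s,b); r+=list((e.min(0)+e.max(0))/2-np.array(S(235,116)))
    return np.array(r)
for sw in(1,-1):
    f=least_squares(res,[.645,-.212,-.4],args=(sw,)); print(sw,f.x,np.degrees(f.x[2]),f.cost); print(f.fun.round(1))
    b=f.x
    if f.cost<30:
        for n,p in(("pad",(-.084,0,.066)),("padopen",(-.09,0,.036)),("mouth",(0,0,.195)),("out",(-.2,0,.3))): print(n,np.round(w(p,b),4))
e=lidell(t,b);print(e.min(0),e.max(0)); e=lidell(s,b);print(e.min(0),e.max(0))
print([ (trace(s,'lid') or [{}])[0].get('rect')])
E
```

```text
1 [ 0.64195897 -0.20862131 -0.33613089] -19.25888138940216 119.94871192491149
[  9.7   2.8 -11.   -3.   -0.   -0.7   0.3   0.6   0.9   1.2  -0.6  -0.4
   0.4  -2.3]
-1 [ 0.64195352 -0.20858269 -0.33320261] -19.091103421000504 4.991577390402076
[-0.6 -0.5 -0.6  0.3 -0.1 -0.7  0.3  0.5  0.9  1.2 -0.6 -0.4  0.4 -2.3]
pad [ 0.5626 -0.1811  0.066 ]
padopen [ 0.5569 -0.1791  0.036 ]
mouth [ 0.642  -0.2086  0.195 ]
out [ 0.453  -0.1432  0.3   ]
[383.88597702 100.08367827] [489.30030678 204.19583235]
[274.97615206 107.84217792] [342.52684157 144.95385771]
[[0.4259, 0.2598, 0.5402, 0.3692]]
```

Emit:
servo_tool(
  plan=[
    [[-0.045,0,0,0.137,1],[-0.045,-0.01,0,0.137,1],[-0.045,-0.01,0,0.138,1],[-0.045,-0.01,0,0,1],[-0.045,-0.01,0,0,1],[-0.045,-0.01,0,0,1],[-0.045,-0.01,0,0,1],[-0.045,-0.01,0,0,1]],
  ],
)

```text
time_s: 8.75
eef_pos: [0.6656, -0.1285, 0.4666]
eef_rot: [0.071, 0.927, -0.203, 0.308]
wrist_force: [-0.1, -1.3, 0.3]
opening: 1.002
```

Emit:
servo_tool(
  plan=[
    [[-0.045,-0.01,0,0,1],[-0.045,-0.005,0,0,1],[-0.045,-0.005,-0.02,0,1],[-0.01,0,-0.045,0,1],[0,0,-0.045,0,1]],
  ],
)

```text
time_s: 9.25
eef_pos: [0.5215, -0.149, 0.3578]
eef_rot: [0.072, 0.926, -0.203, 0.31]
wrist_force: [0.6, -1.0, -1.8]
opening: 0.999
```

```bash
cat > bf.py <<'E'
from st import *
B=np.array([.642,-.2086]);e=np.array([.945,-.327]);n=np.array([.327,.945])
def inbin(p): d=np.array(p[:2])-B; return np.round([d@e*1000,d@n*1000,p[2]*1000],1)
def tow(r,y,z): return np.r_[B+e*r+n*y,z]
if __name__=="__main__":
    o,M=st(); print("tcp in bin frame mm",inbin(o['eef_pos']))
E
python3 bf.py
```

```text
t 9.25 pos [ 0.5215 -0.149   0.3578] q [-0.52 -0.39  2.02  0.06  0.86  1.45] F [ 0.6 -1.  -1.8] op 0.999
tilt 37.1 az -25.6 toolx [ 0.725 -0.332  0.604] tooly [-0.422 -0.907  0.008] toolz [ 0.545 -0.26  -0.797]
tcp in bin frame mm [-133.4   16.9  357.8]
```

Emit:
servo_tool(
  plan=[
    [[-0.03,0,-0.03,0.113,1],[-0.005,0,-0.045,0,1],[0,-0.006,-0.045,0,1],[0,0,-0.045,0,1],[0,0,-0.03,0,1],[0,0,0,0,1]],
  ],
)

```text
time_s: 9.85
eef_pos: [0.492, -0.1528, 0.1636]
eef_rot: [0.056, 0.937, -0.165, 0.304]
wrist_force: [-0.9, -0.8, 0.1]
opening: 1.004
```

```bash
python3 - <<'E'
from bf import *
o,M=st(); print(inbin(o['eef_pos']))
for n in("side","top"):
    c=camera(n)
    for th in ["pedal_pad"]: print(n,[(np.round(px(x),1).tolist(),round(x["conf"],2)) for x in pinpoint(c,th)])
    print("pred pad",proj(c,tow(-.084,0,.072)).round(1))
    u=proj(c,tow(-.1,0,.1)).astype(int); im=c["img"][max(u[1]-80,0):u[1]+80,u[0]-100:u[0]+100]
    cv2.imwrite(f"pics/{n}2z.png",cv2.resize(im,None,fx=4,fy=3.6,interpolation=cv2.INTER_CUBIC))
E
```

```text
t 9.85 pos [ 0.492  -0.1528  0.1636] q [-0.63 -0.2   2.3   0.37  0.46  1.01] F [-0.9 -0.8  0.1] op 1.004
tilt 36.1 az -20.4 toolx [ 0.76  -0.275  0.589] tooly [-0.343 -0.939  0.004] toolz [ 0.552 -0.205 -0.808]
[-160.     3.7  163.6]
side [([335.3, 170.4], 0.63)]
pred pad [335.2 169.6]
top [([405.1, 203.9], 0.68)]
pred pad [406.9 201.9]
```

View pics/side2z.png

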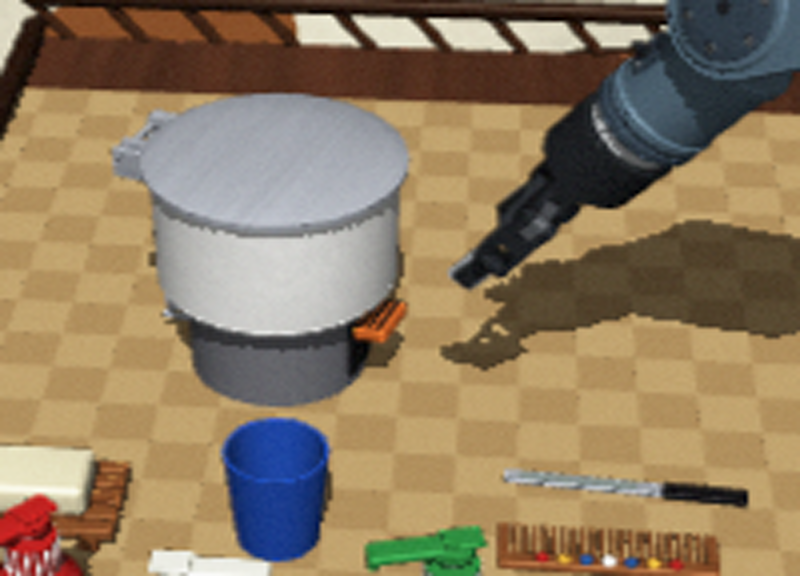

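View pics/top2z.png

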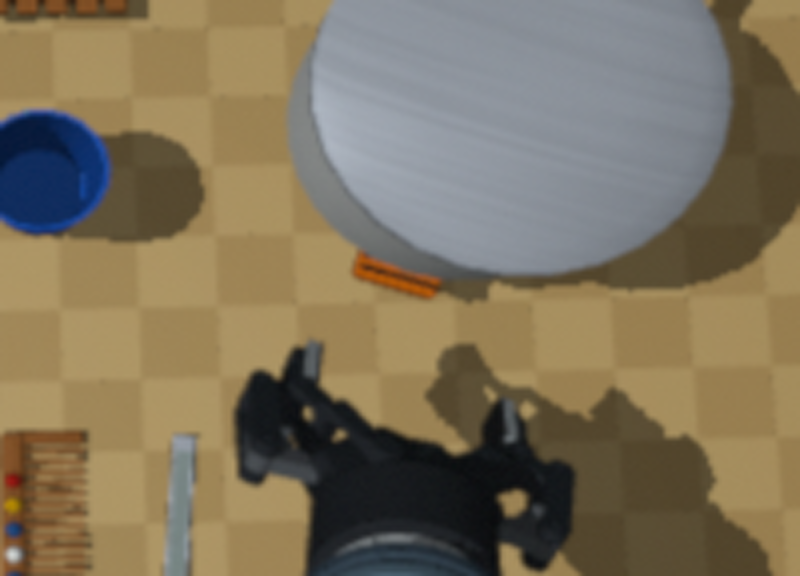

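Emit:
servo_tool(
  plan=[
    [[0.015,-0.007,-0.024,0.02,1],[0.015,-0.007,-0.024,0,1],[0.015,-0.006,-0.024,0,1],[0.01,-0.003,-0.014,0,1],[0,0,0,0,1]],
  ],
)

```text
time_s: 10.55
eef_pos: [0.5513, -0.1784, 0.0832]
eef_rot: [0.055, 0.937, -0.155, 0.31]
wrist_force: [-0.6, 0.0, -0.5]
opening: 0.999
```

```bash
cat > look.py <<'E'
from bf import *
import sys
k=sys.argv[1]
o,M=st(); print(inbin(o['eef_pos']))
for n in("side","top"):
    c=camera(n)
    u=proj(c,tow(-.1,0,.1)).astype(int); im=c["img"][max(u[1]-80,0):u[1]+60,u[0]-80:u[0]+80]
    cv2.imwrite(f"pics/{n}{k}.png",cv2.resize(im,None,fx=4.5,fy=4,interpolation=cv2.INTER_CUBIC))
E
python3 look.py 3
```

```text
t 10.55 pos [ 0.5513 -0.1784  0.0832] q [-0.6   0.16  2.18  0.72  0.24  0.64] F [-0.6  0.  -0.5] op 0.999
tilt 36.6 az -19.4 toolx [ 0.761 -0.256  0.597] tooly [-0.324 -0.946  0.007] toolz [ 0.563 -0.198 -0.802]
[-95.6  -1.1  83.2]
```

View pics/side3.png

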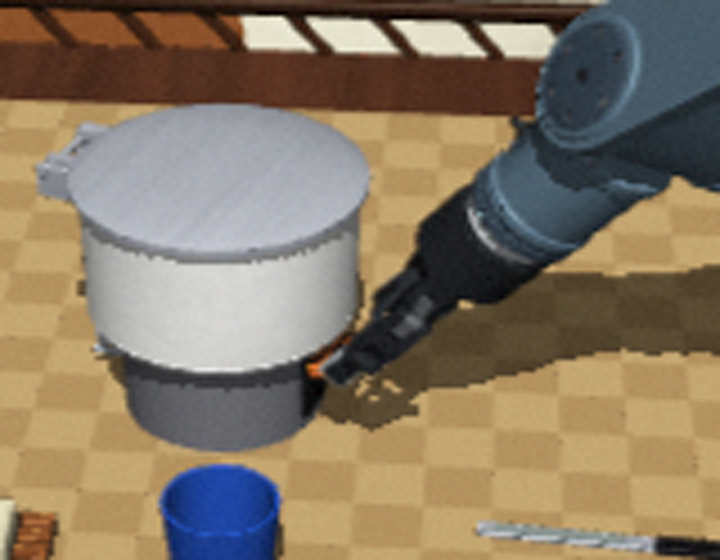

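View pics/top3.png

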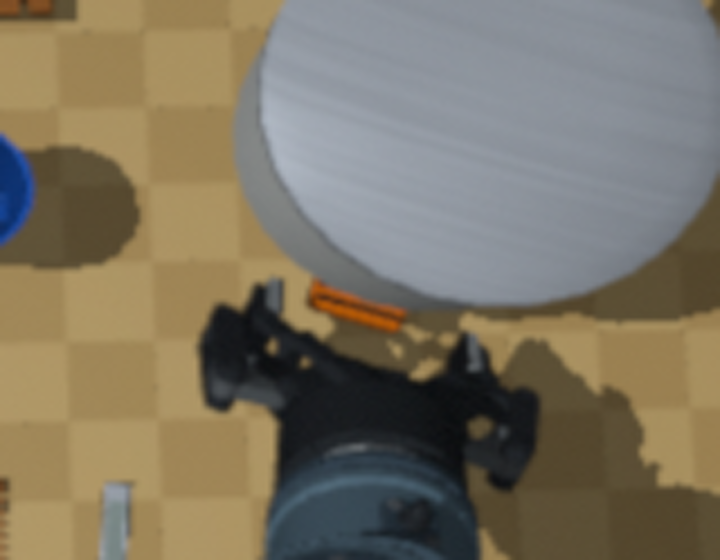

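```bash
cat > fk.py <<'E'
from bf import *
from scipy.optimize import least_squares
D=[([-1.345,.182,1.608,0,1.354,-.206],[.241,-.522,.2445],[0,.977,.214,0]),
([-.179,.913,.301,.008,1.877,.962],[.8815,-.0376,.3767],[.0062,.9764,.2143,.025]),
([-.16,.89,.3,.06,1.5,.99],[.9919,-.0249,.428],[.056,.951,.209,.219]),
([-.03,.87,.3,-.43,1.73,2.22],[.903,-.0342,.4508],[.16,.894,-.379,.176]),
([-.06,.88,.3,-.39,1.44,2.20],[.9875,-.0606,.4666],[.116,.883,-.345,.297]),
([-.52,-.39,2.02,.06,.86,1.45],[.5215,-.149,.3578],[.072,.926,-.203,.31]),
([-.63,-.2,2.3,.37,.46,1.01],[.492,-.1528,.1636],[.056,.937,-.165,.304]),
([-.6,.16,2.18,.72,.24,.64],[.5513,-.1784,.0832],[.055,.937,-.155,.31])]
def fk(q,p):
    a,d,h,L1,L2,ex,L3,lz=p
    R=Ro.from_euler('z',q[0]); t=np.array([0,0,h])+R.apply([a,d,0])
    R=R*Ro.from_euler('y',q[1]); t=t+R.apply([0,0,L1])
    R=R*Ro.from_euler('y',q[2]); t=t+R.apply([ex,0,L2])
    R=R*Ro.from_euler('z',q[3]*SG[0])*Ro.from_euler('y',q[4]); t=t+R.apply([lz,0,0])
    R=R*Ro.from_euler('z',q[5]*SG[1]); t=t+R.apply([0,0,L3])
    return t,R
SG=[1,1]
def resid(p):
    r=[]
    for q,t,_ in D: r+=list(fk(q,p)[0]-t)
    return np.array(r)
def fit():
    global SG
    best=None
    for s in((1,1),(-1,1)):
        SG=list(s); f=least_squares(resid,[0,.12,.18,.5,.57,0,.3,0])
        if best is None or f.cost<best[0].cost: best=(f,list(s))
    SG=best[1]; return best[0].x,best[0]
if __name__=="__main__":
    p,f=fit(); print(SG,p.round(4),(f.fun*1000).round(1))
    for q,t,w in D:
        M=fk(q,p)[1].as_matrix(); print(M[:,2].round(3),M[:,0].round(2),Ro.from_quat([w[1],w[2],w[3],w[0]]).as_matrix()[:,2].round(3),Ro.from_quat([w[1],w[2],w[3],w[0]]).as_matrix()[:,0].round(2))
E
python3 fk.py
```

```text
[1, 1] [0.0026 0.1163 0.3156 0.4372 0.5142 0.0859 0.3046 0.0018] [-1.7 -0.1  0.8 -0.3 -1.3  1.  -0.3  1.2 -0.3  0.5 -1.9 -2.8  0.1  2.7
 -0.   1.4 -0.3  3.1 -1.  -0.  -0.8  0.5  1.1 -0.9]
[-0.001  0.002 -1.   ] [-0.42  0.91  0.  ] [ 0.  0. -1.] [0.91 0.42 0.  ]
[ 0.051 -0.001 -0.999] [-0.42  0.91 -0.02] [ 0.051 -0.001 -0.999] [0.91 0.42 0.05]
[ 0.44  -0.01  -0.898] [-0.37  0.91 -0.19] [ 0.44  -0.015 -0.898] [0.82 0.42 0.39]
[ 0.192 -0.418 -0.888] [ 0.73  0.66 -0.15] [ 0.194 -0.42  -0.887] [ 0.65 -0.62  0.44]
[ 0.446 -0.404 -0.798] [0.67 0.74 0.  ] [ 0.444 -0.41  -0.797] [ 0.59 -0.54  0.6 ]
[ 0.549 -0.262 -0.794] [ 0.41  0.91 -0.01] [ 0.545 -0.259 -0.797] [ 0.73 -0.33  0.6 ]
[ 0.551 -0.203 -0.81 ] [ 0.35  0.94 -0.  ] [ 0.551 -0.205 -0.809] [ 0.76 -0.27  0.59]
[ 0.562 -0.195 -0.804] [ 0.32  0.95 -0.01] [ 0.563 -0.199 -0.802] [ 0.76 -0.26  0.6 ]
```

```bash
cat > ik.py <<'E'
from fk import *
p,_=fit()
lo=[-2.99,-.89,.3,-1.14,0,-3.12];hi=[2.99,2.07,2.58,4.28,2.63,3.12]
def Rt(tilt,az):
    t,a=np.radians(tilt),np.radians(az)
    z=np.array([np.sin(t)*np.cos(a),np.sin(t)*np.sin(a),-np.cos(t)])
    y=np.array([np.sin(a),-np.cos(a),0]); x=np.cross(y,z)
    return np.stack([x,y,z],1)
Q=Ro.from_euler('z',np.pi/2).as_matrix()
def ik(pos,R,q0):
    def f(q):
        t,M=fk(q,p); M=M.as_matrix()@np.linalg.inv(Q) if 0 else M.as_matrix()@Q.T
        return np.r_[(t-pos)*10,Ro.from_matrix(M.T@R).as_rotvec()*3,(q-q0)*1e-4]
    s=least_squares(f,np.clip(q0,np.array(lo)+1e-3,np.array(hi)-1e-3),bounds=(lo,hi)); return s.x,np.linalg.norm(s.fun)
if __name__=="__main__":
    q0=np.array([-.6,.16,2.18,.72,.24,.64])
    print(np.round(fk(q0,p)[1].as_matrix()@Q.T,2))
    for tilt in(25,30,34,37):
        for az in(-19,-30,-10):
            q=q0.copy()
            for r,z in((-.092,.066),(-.0935,.055),(-.0955,.044),(-.097,.034)):
                q,e=ik(tow(r,0,z),Rt(tilt,az),q); print(tilt,az,z,q.round(2),round(e,3))
E
python3 ik.py
```

```text
[[-0.76  0.32  0.56]
 [ 0.25  0.95 -0.19]
 [-0.59 -0.01 -0.8 ]]
25 -19 0.066 [-0.57  0.23  2.04  0.23  0.45 -1.99] 0.0
25 -19 0.055 [-0.57  0.26  2.04  0.24  0.43 -2.  ] 0.0
25 -19 0.044 [-0.57  0.28  2.05  0.26  0.4  -2.02] 0.0
25 -19 0.034 [-0.57  0.3   2.05  0.27  0.38 -2.04] 0.0
25 -30 0.066 [-0.51  0.24  2.03 -0.02  0.43 -1.54] 0.0
25 -30 0.055 [-0.51  0.26  2.04 -0.02  0.41 -1.54] 0.0
25 -30 0.044 [-0.51  0.28  2.04 -0.02  0.38 -1.54] 0.0
25 -30 0.034 [-0.51  0.3   2.04 -0.02  0.36 -1.54] 0.0
25 -10 0.066 [-0.49  0.3   2.19  3.51  0.    0.93] 0.893
25 -10 0.055 [-0.49  0.32  2.18  3.53  0.    0.91] 0.851
25 -10 0.044 [-0.49  0.34  2.18  3.54  0.    0.89] 0.81
25 -10 0.034 [-0.49  0.36  2.17  3.56  0.    0.87] 0.774
30 -19 0.066 [-0.58  0.22  2.1   0.38  0.34 -2.15] 0.0
30 -19 0.055 [-0.58  0.24  2.1   0.41  0.31 -2.18] 0.0
30 -19 0.044 [-0.58  0.26  2.11  0.45  0.29 -2.22] 0.0
30 -19 0.034 [-0.58  0.29  2.11  0.49  0.26 -2.27] 0.0
30 -30 0.066 [-0.51  0.23  2.09 -0.03  0.3  -1.53] 0.0
30 -30 0.055 [-0.51  0.25  2.09 -0.03  0.28 -1.53] 0.0
30 -30 0.044 [-0.51  0.27  2.1  -0.03  
[... 930 characters left out ...]
.3   2.17  1.19  0.3   3.12] 0.087
37 -19 0.066 [-0.6   0.21  2.18  0.91  0.2  -2.69] 0.0
37 -19 0.055 [-0.6   0.24  2.18  1.04  0.19 -2.82] 0.0
37 -19 0.044 [-0.6   0.26  2.18  1.19  0.18 -2.97] 0.0
37 -19 0.034 [-0.6   0.29  2.19  1.33  0.17 -3.12] 0.003
37 -30 0.066 [-0.51  0.22  2.16 -0.09  0.11 -1.47] 0.0
37 -30 0.055 [-0.51  0.25  2.16 -0.12  0.09 -1.44] 0.0
37 -30 0.044 [-0.51  0.27  2.17 -0.17  0.06 -1.38] 0.0
37 -30 0.034 [-0.51  0.3   2.17 -0.33  0.03 -1.23] 0.0
37 -10 0.066 [-0.68  0.22  2.19  1.2   0.33  3.12] 0.081
37 -10 0.055 [-0.68  0.25  2.18  1.2   0.32  3.12] 0.036
37 -10 0.044 [-0.67  0.27  2.18  1.22  0.31  3.1 ] 0.0
37 -10 0.034 [-0.68  0.29  2.18  1.3   0.3   3.01] 0.0
```

Emit:
servo_tool(
  plan=[
    [[0.002,0,-0.008,0,1],[0.002,0,-0.008,0,1],[0,0,-0.002,0,1],[0,0,0,0,1]],
  ],
)

```text
time_s: 11.05
eef_pos: [0.5542, -0.1779, 0.0661]
eef_rot: [0.055, 0.937, -0.155, 0.31]
wrist_force: [-0.3, 0.5, 0.9]
opening: 0.998
```

```bash
python3 look.py 4
```

```text
t 11.05 pos [ 0.5542 -0.1779  0.0661] q [-0.6   0.21  2.18  0.85  0.2   0.51] F [-0.3  0.5  0.9] op 0.998
tilt 36.7 az -19.4 toolx [ 0.76  -0.256  0.597] tooly [-0.324 -0.946  0.007] toolz [ 0.563 -0.199 -0.802]
[-93.    0.3  66.1]
```

View pics/side4.png

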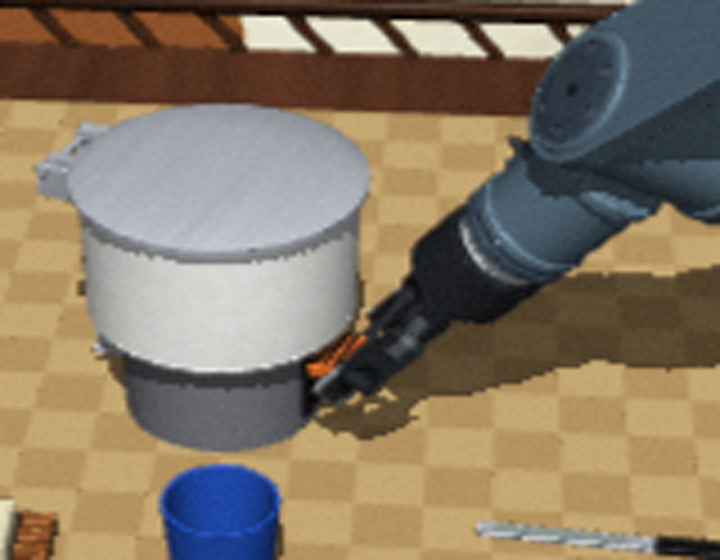

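View pics/top4.png

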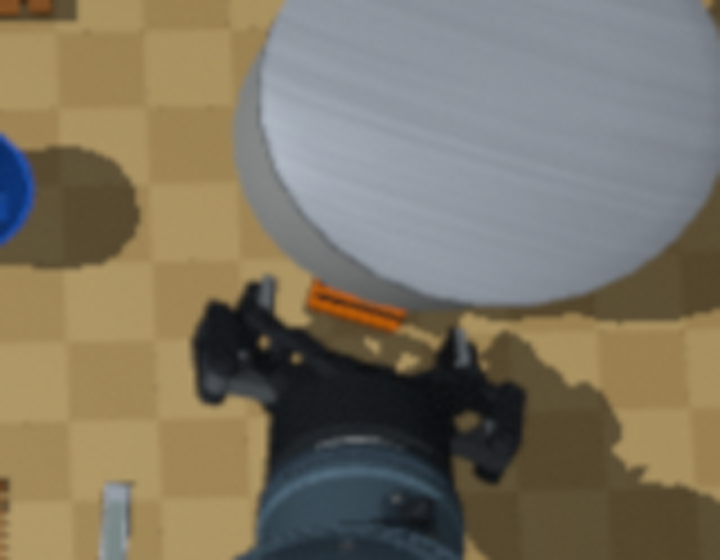

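Emit:
servo_tool(
  plan=[
    [[0,0,0,0,0.3],[0,0,0,0,0.1],[0,0,0,0,-1],[0,0,0,0,-1],[0,0,0,0,-1],[0,0,0,0,-1]],
  ],
)

```text
time_s: 11.75
eef_pos: [0.5538, -0.1761, 0.065]
eef_rot: [0.053, 0.937, -0.154, 0.309]
wrist_force: [-7.4, 8.4, 14.1]
opening: 0.519
```

```bash
python3 look.py 5
```

```text
t 11.75 pos [ 0.5538 -0.1761  0.065 ] q [-0.6   0.21  2.18  0.85  0.21  0.51] F [-7.4  8.4 14.1] op 0.519
tilt 36.5 az -19.2 toolx [ 0.761 -0.256  0.595] tooly [-0.322 -0.947  0.005] toolz [ 0.563 -0.195 -0.803]
[-94.    1.8  65. ]
```

View pics/top5.png

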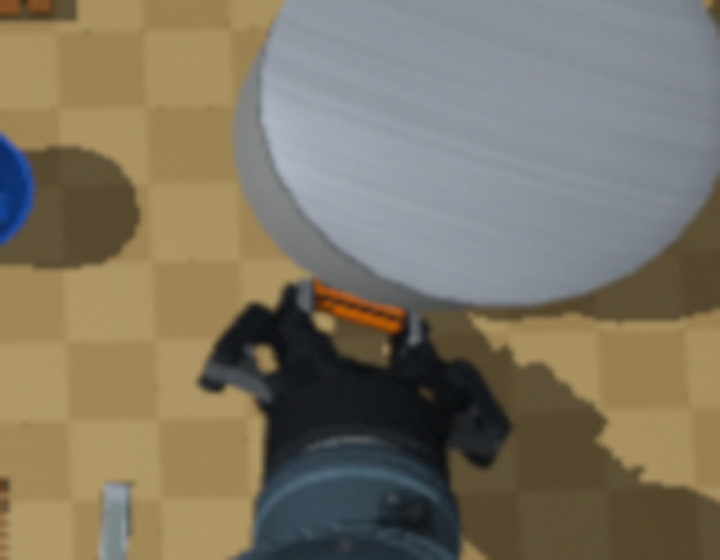

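Emit:
servo_tool(
  plan=[
    [[-0.0007,0.0006,-0.002,0,-1],[-0.0007,0.0006,-0.002,0,-1],[-0.0006,0.0005,-0.002,0,-1],[-0.0006,0.0003,-0.002,0,-1],[-0.0005,0.0002,-0.002,0,-1],[-0.0005,0.0002,-0.002,0,-1],[-0.0004,0.0001,-0.002,0,-1],[-0.0004,0.0001,-0.002,0,-1]],
  ],
)

```text
time_s: 12.65
eef_pos: [0.55, -0.1747, 0.0494]
eef_rot: [0.054, 0.937, -0.155, 0.31]
wrist_force: [-1.5, 3.2, 3.5]
opening: 0.523
```

```bash
python3 look.py 6
```

```text
t 12.65 pos [ 0.55   -0.1747  0.0494] q [-0.6   0.24  2.19  1.04  0.18  0.32] F [-1.5  3.2  3.5] op 0.523
tilt 36.6 az -19.3 toolx [ 0.76  -0.256  0.597] tooly [-0.324 -0.946  0.006] toolz [ 0.563 -0.197 -0.802]
[-98.1   2.   49.4]
```

View pics/side6.png

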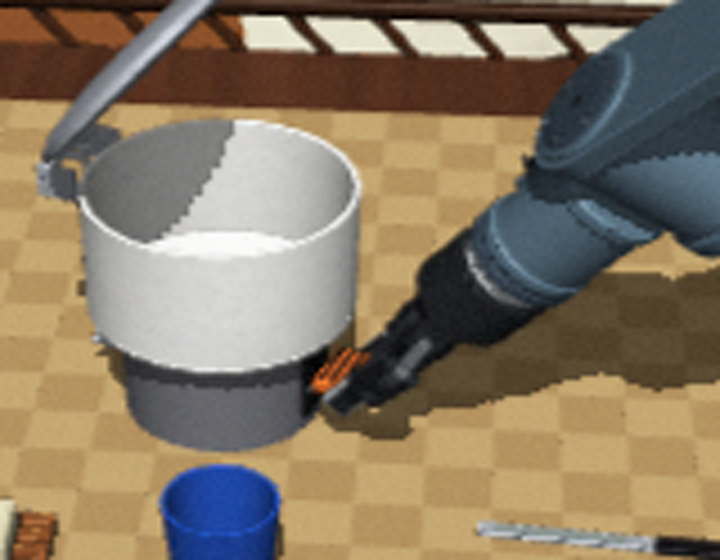

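Emit:
servo_tool(
  plan=[
    [[-0.0003,0.0001,-0.002,0,-1],[-0.0003,0.0001,-0.002,0,-1],[-0.0002,0.0001,-0.002,0,-1],[-0.0002,0.0001,-0.002,0,-1],[-0.0001,0,-0.002,0,-1],[-0.0001,0,-0.002,0,-1],[0,0,-0.002,0,-1],[0,0,0,0,-1]],
  ],
)

```text
time_s: 13.55
eef_pos: [0.5478, -0.1739, 0.0339]
eef_rot: [0.054, 0.937, -0.155, 0.308]
wrist_force: [5.9, 2.2, -7.7]
opening: 0.518
```

```bash
python3 look.py 7
```

```text
t 13.55 pos [ 0.5478 -0.1739  0.0339] q [-0.6   0.28  2.19  1.24  0.16  0.11] F [ 5.9  2.2 -7.7] op 0.518
tilt 36.5 az -19.3 toolx [ 0.762 -0.257  0.595] tooly [-0.323 -0.946  0.006] toolz [ 0.561 -0.197 -0.804]
[-100.3    2.    33.9]
```

View pics/side7.png

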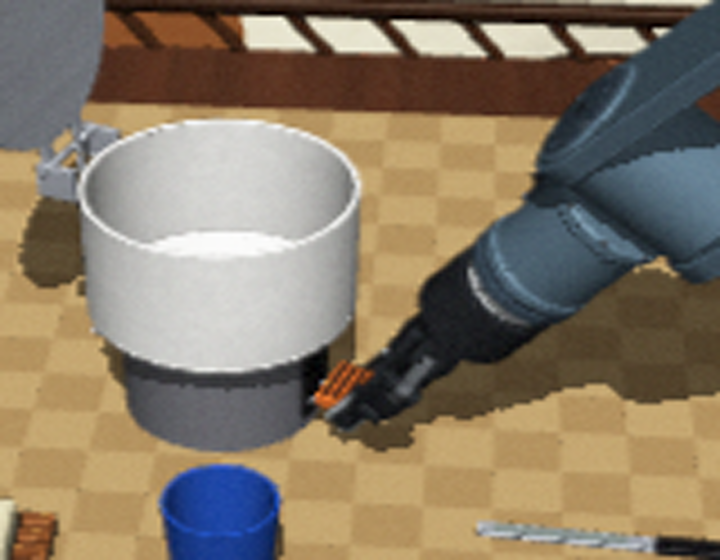

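Emit:
servo_tool(
  plan=[
    [[0,0,0,0,-0.3],[0,0,0,0,0.2],[0,0,0,0,1],[0,0,0,0,1],[0,0,0,0,1]],
  ],
)

```text
time_s: 14.15
eef_pos: [0.5483, -0.1752, 0.0349]
eef_rot: [0.055, 0.937, -0.155, 0.309]
wrist_force: [-0.4, 0.1, 0.3]
opening: 1.0
```

```bash
python3 look.py 8
```

```text
t 14.15 pos [ 0.5483 -0.1752  0.0349] q [-0.6   0.28  2.19  1.24  0.16  0.11] F [-0.4  0.1  0.3] op 1.0
tilt 36.6 az -19.5 toolx [ 0.761 -0.256  0.596] tooly [-0.324 -0.946  0.007] toolz [ 0.562 -0.199 -0.803]
[-99.5   0.9  34.9]
```

View pics/top8.png

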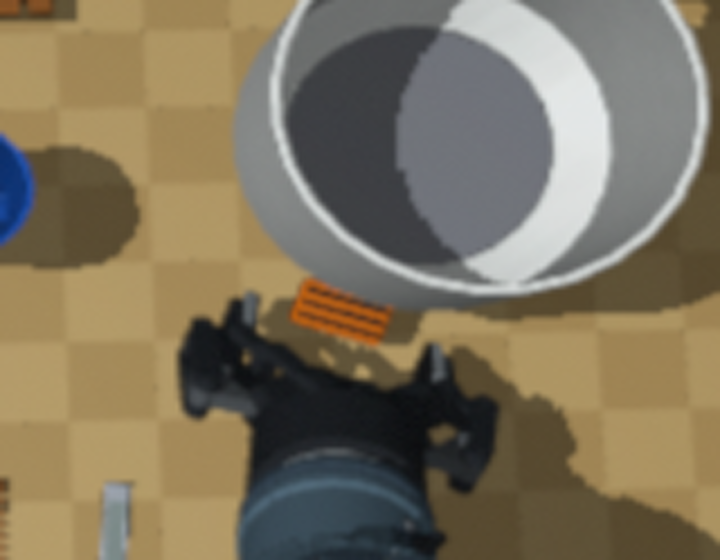

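Emit:
servo_tool(
  plan=[
    [[-0.025,0.009,0.036,0,1],[-0.025,0.009,0.036,0,1],[-0.022,0.007,0.036,0,1],[0,0,0.05,0,1],[0,0.01,0.05,0,1],[0,0.01,0.05,0.14,1],[0.02,0.03,0.04,0.14,1],[0.02,0.04,0.04,0.14,1]],
  ],
)

```text
time_s: 15.05
eef_pos: [0.5302, -0.0736, 0.3446]
eef_rot: [-0.014, 0.947, 0.047, 0.318]
wrist_force: [0.6, -0.3, -0.6]
opening: 0.997
```

```bash
python3 - <<'E'
from bf import *
o,M=st()
for n,u in(("side",(290,260)),("top",(240,161))):
    c=camera(n); cv2.imwrite(f"pics/{n}9.png",cv2.resize(c["img"][u[1]-40:u[1]+40,u[0]-50:u[0]+50],None,fx=8,fy=7,interpolation=cv2.INTER_CUBIC))
    cv2.imwrite(f"pics/{n}9f.png",c["img"])
E
```

```text
t 15.05 pos [ 0.5302 -0.0736  0.3446] q [-0.59 -0.39  2.05  0.47  1.    0.72] F [ 0.6 -0.3 -0.6] op 0.997
tilt 37.1 az 5.3 toolx [0.793 0.081 0.603] tooly [ 0.098 -0.995  0.004] toolz [ 0.601  0.056 -0.797]
```

View pics/side9.png

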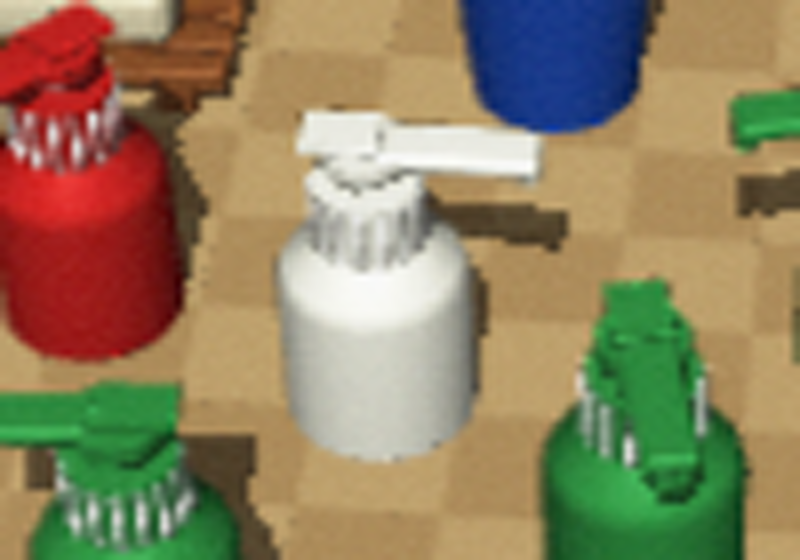

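View pics/top9.png

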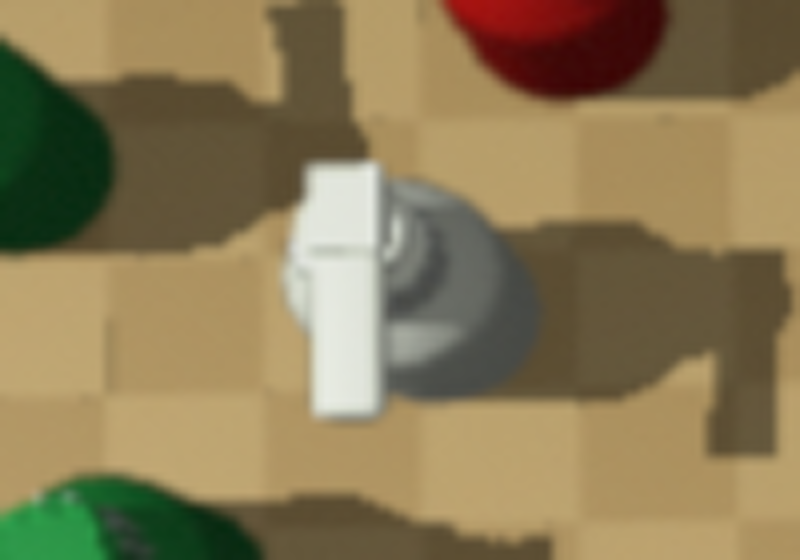

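View pics/side9f.png

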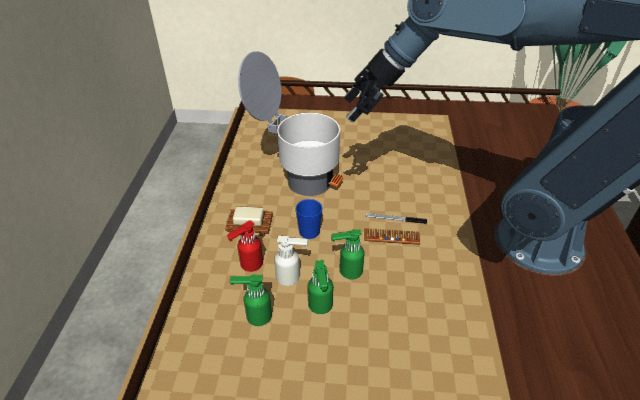

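```bash
python3 - <<'E'
from bf import *
from scipy.optimize import least_squares
s=camera("side");t=camera("top")
for n,c in(("s",s),("t",t)):
    for x in pinpoint(c,"dispenser_mid"): print(n,np.round(px(x),1),round(x["conf"],2))
T=lambda u,v:np.array((190+u/8,121+v/7)); S=lambda u,v:np.array((240+u/8,220+v/7))
print("top spout tip",atz(t,T(346,415),.133)," back",atz(t,T(343,163),.14), "side spout tip",atz(s,S(540,155),.133))
def W(b,p): c,k=np.cos(b[2]),np.sin(b[2]); return [b[0]+c*p[0]-k*p[1],b[1]+k*p[0]+c*p[1],p[2]]
def body(c,b,rad,z0,z1):
    a=np.linspace(0,2*np.pi,60); return np.array([proj(c,W(b,(rad*np.cos(k),rad*np.sin(k),z))) for z in(z0,z1) for k in a])
def res(b):
    r=[]
    r+=list(proj(t,W(b,(-.053,0,.138)))-T(346,417)); r+=list(proj(s,W(b,(-.053,0,.132)))-S(540,158))
    e=body(s,b,.03,0,.07); r+=[e[:,0].min()-S(280,0)[0],e[:,0].max()-S(475,0)[0],e[:,1].max()-S(0,457)[1]]
    e=body(t,b,.03,0,.07); r+=[e[:,0].max()-T(540,0)[0],e[:,1].max()-T(0,400)[1]]
    e=body(s,b,.017,.09,.118); r+=[(e[:,0].min()+e[:,0].max())/2-S(366,0)[0]]
    return np.array(r)
f=least_squares(res,[.655,.17,0]); print(f.x,np.degrees(f.x[2]),f.fun.round(2))
b=f.x
for z in(.07,.103): print(z,proj(s,[b[0],b[1],z]),proj(t,[b[0],b[1],z]))
E
```

```text
s [320.3 284.2] 0.98
s [255.3 301.8] 0.88
s [288.  258.6] 0.8
s [353.8 249.9] 0.7
s [249.7 243.2] 0.65
t [204.5 198.3] 0.96
t [181.9 139.3] 0.96
t [255.5 235. ] 0.84
t [255.3 115.9] 0.75
t [241. 160.] 0.68
top spout tip [0.60785894 0.17365456 0.133     ]  back [0.67833189 0.17276205 0.14      ] side spout tip [0.60806853 0.1770771  0.133     ]
[ 0.66074762  0.17298159 -0.01933421] -1.1077685949861322 [-0.67 -0.59  0.27 -1.08 -0.59  0.46  0.13  0.09  0.41  0.22]
0.07 [286.70260252 257.49357233] [239.13818915 159.87047892]
0.103 [286.05164796 248.26701328] [236.27977035 156.81171402]
```

Emit:
servo_tool(
  plan=[
    [[0.01,0.02,0.01,0.145,1],[0.01,0.02,0.01,0.145,1],[0.01,0.02,0.01,0.145,1],[0.01,0.02,0.01,0.145,1],[0,0.02,0.01,0.145,1],[0,0.02,0.01,0.145,1],[0,0.02,0,0.145,1],[0,0.01,0,0.145,1]],
  ],
)

```text
time_s: 16.15
eef_pos: [0.5692, 0.0771, 0.3995]
eef_rot: [-0.187, 0.766, 0.559, 0.256]
wrist_force: [1.0, -0.1, -0.3]
opening: 0.997
```

Emit:
servo_tool(
  plan=[
    [[0,0,0,0.145,1],[0,0,0,0.145,1],[0,0,0,0.145,1],[0,0,0,0.145,1],[0,0,0,0.145,1],[0,0,0,0.145,1],[0,0,0,0.145,1],[0,0,0,0.145,1]],
  ],
)

```text
time_s: 16.95
eef_pos: [0.5697, 0.0756, 0.3988]
eef_rot: [-0.298, 0.335, 0.887, 0.112]
wrist_force: [0.9, 1.3, -0.6]
opening: 1.0
```

```bash
python3 st.py
```

```text
t 16.95 pos [0.5697 0.0756 0.3988] q [-0.23  0.43  1.11  0.35  2.16 -0.97] F [ 0.9  1.3 -0.6] op 1.0
tilt 37.1 az 138.7 toolx [-0.598  0.528  0.603] tooly [ 0.661  0.75  -0.001] toolz [-0.453  0.398 -0.797]
```

Emit:
servo_tool(
  plan=[
    [[0,0,0,0.145,1],[0,0,0,0.145,1],[0,0,0,0.145,1],[0,0,0,0.145,1],[0,0,0,0.145,1],[0,0,0,0.128,1],[0.04,0.005,0,0,1],[0.04,0.005,0,0,1]],
  ],
)

```text
time_s: 17.75
eef_pos: [0.6496, 0.0869, 0.3996]
eef_rot: [-0.318, -0.06, 0.946, -0.02]
wrist_force: [1.6, -0.1, 1.6]
opening: 0.999
```

Emit:
servo_tool(
  plan=[
    [[0.05,0.006,0.02,0,1],[0.05,0.006,0.02,0,1],[0.05,0.006,0.02,0,1],[0.05,0.006,0.02,0,1],[0.05,0.006,0.02,0,1]],
  ],
)

```text
time_s: 18.25
eef_pos: [0.6602, 0.0935, 0.4644]
eef_rot: [-0.333, -0.054, 0.941, -0.006]
wrist_force: [-0.2, 0.5, 0.6]
opening: 1.003
```

```bash
python3 st.py
```

```text
t 18.25 pos [0.6602 0.0935 0.4644] q [-0.01  0.89  0.3  -0.11  2.63 -1.78] F [-0.2  0.5  0.6] op 1.003
tilt 38.9 az -175.7 toolx [-0.773 -0.099  0.627] tooly [-0.106  0.994  0.025] toolz [-0.626 -0.047 -0.779]
```

Emit:
servo_tool(
  plan=[
    [[0.04,0.006,-0.04,0,1],[0.05,0.006,-0.02,0,1],[0.05,0.006,-0.01,0,1],[0.05,0.006,0,0,1]],
  ],
)

```text
time_s: 18.65
eef_pos: [0.6704, 0.1011, 0.4102]
eef_rot: [-0.369, -0.049, 0.928, 0.007]
wrist_force: [0.6, 0.7, -0.2]
opening: 1.0
```

```bash
python3 st.py
```

```text
t 18.65 pos [0.6704 0.1011 0.4102] q [-0.01  0.97  0.3  -0.06  2.63 -1.73] F [ 0.6  0.7 -0.2] op 1.0
tilt 43.3 az -178.1 toolx [-0.723 -0.096  0.684] tooly [-0.086  0.995  0.05 ] toolz [-0.685 -0.023 -0.728]
```

Emit:
servo_tool(
  plan=[
    [[-0.02,0,0.045,0,1],[-0.02,0,0.045,0,1],[-0.02,0,0.045,0,1],[-0.02,0,0.045,0,1]],
  ],
)

```text
time_s: 19.05
eef_pos: [0.5535, 0.0948, 0.5507]
eef_rot: [-0.342, -0.05, 0.938, 0.006]
wrist_force: [1.1, 0.4, 1.2]
opening: 1.0
```

```bash
python3 st.py
```

```text
t 19.05 pos [0.5535 0.0948 0.5507] q [-0.02  0.57  0.64 -0.07  2.63 -1.75] F [1.1 0.4 1.2] op 1.0
tilt 40.0 az -178.0 toolx [-0.761 -0.097  0.641] tooly [-0.089  0.995  0.045] toolz [-0.642 -0.023 -0.766]
```

Emit:
servo_tool(
  plan=[
    [[0,0,0.05,0,1],[0,0,0.05,0,1],[0,0,0.05,0,1],[0,0,0.05,0,1],[0,0,0.05,0,1]],
  ],
)

```text
time_s: 19.55
eef_pos: [0.4844, 0.0765, 0.6475]
eef_rot: [-0.266, -0.054, 0.963, -0.003]
wrist_force: [0.1, -0.5, 0.7]
opening: 1.0
```

```bash
python3 st.py
```

```text
t 19.55 pos [0.4844 0.0765 0.6475] q [-0.05  0.34  0.71 -0.12  2.63 -1.82] F [ 0.1 -0.5  0.7] op 1.0
tilt 30.8 az -176.2 toolx [-0.853 -0.102  0.512] tooly [-0.105  0.994  0.023] toolz [-0.512 -0.034 -0.859]
```

Emit:
servo_tool(
  plan=[
    [[0,0,0.05,0,1],[0,0,0.05,0,1],[0,0,0.05,0,1],[0,0,0.05,0,1],[0,0,0.05,0,1],[0,0,0.05,0,1],[0,0,0.05,0,1],[0,0,0.05,0,1]],
  ],
)

```text
time_s: 20.35
eef_pos: [0.4178, 0.0389, 0.7657]
eef_rot: [-0.137, -0.064, 0.988, -0.036]
wrist_force: [1.2, 0.2, 0.7]
opening: 0.996
```

```bash
python3 st.py
```

```text
t 20.35 pos [0.4178 0.0389 0.7657] q [-0.1   0.16  0.6  -0.24  2.63 -2.  ] F [1.2 0.2 0.7] op 0.996
tilt 16.3 az -161.5 toolx [-0.954 -0.117  0.275] tooly [-0.137  0.989 -0.054] toolz [-0.266 -0.089 -0.96 ]
```

Emit:
servo_tool(
  plan=[
    [[0,0,0,-0.135,1],[0,0,0,-0.135,1],[0,0,0,-0.13,1],[0,0,0.05,-0.13,1],[0,0,0.05,0,1],[0,0,0.05,0,1],[0,0,0.05,0,1]],
  ],
)

```text
time_s: 21.05
eef_pos: [0.399, 0.038, 0.806]
eef_rot: [-0.066, 0.197, 0.978, 0.002]
wrist_force: [-0.7, -0.3, 0.3]
opening: 1.002
```

```bash
python3 st.py
```

```text
t 21.05 pos [0.399 0.038 0.806] q [-0.21  0.1   0.55  0.01  2.63 -1.37] F [-0.7 -0.3  0.3] op 1.002
tilt 7.6 az 166.7 toolx [-0.914  0.386  0.13 ] tooly [ 0.386  0.922 -0.022] toolz [-0.128  0.03  -0.991]
```

Emit:
servo_tool(
  plan=[
    [[0,0,0.05,0,1],[0,0,0.05,0,1],[0,0,0.05,0,1],[0,0,0.05,0,1],[0,0,0.05,0,1]],
  ],
)

```text
time_s: 21.55
eef_pos: [0.381, 0.0376, 0.8634]
eef_rot: [0.02, 0.198, 0.98, 0.004]
wrist_force: [-0.3, -0.6, -0.0]
opening: 1.0
```

```bash
python3 st.py
```

```text
t 21.55 pos [0.381  0.0376 0.8634] q [-0.22  0.09  0.38  0.02  2.63 -1.38] F [-0.3 -0.6 -0. ] op 1.0
tilt 2.3 az 0.5 toolx [-0.921  0.388 -0.038] tooly [0.388 0.922 0.016] toolz [ 0.041  0.    -0.999]
```

Emit:
servo_tool(
  plan=[
    [[0.015,0.007,-0.03,-0.144,1],[0.015,0.007,-0.03,-0.144,1],[0.015,0.007,-0.03,-0.144,1],[0.015,0.007,-0.03,-0.144,1],[0.015,0.007,-0.03,-0.144,1],[0.015,0.007,-0.03,-0.144,1],[0.015,0.007,-0.03,-0.144,1],[0.015,0.007,-0.03,-0.144,1]],
  ],
)

```text
time_s: 22.35
eef_pos: [0.5023, 0.0938, 0.622]
eef_rot: [0.019, 0.702, 0.712, -0.005]
wrist_force: [1.4, -0.1, 0.2]
opening: 1.001
```

Emit:
servo_tool(
  plan=[
    [[0.015,0.007,-0.03,-0.144,1],[0.015,0.007,-0.03,-0.144,1],[0.015,0.007,-0.03,-0.144,1],[0.015,0.007,-0.03,-0.144,1],[0.015,0.007,-0.03,-0.144,1],[0.015,0.007,-0.03,-0.144,1],[0.015,0.007,-0.03,-0.144,1],[0.015,0.007,-0.03,-0.144,1]],
  ],
)

```text
time_s: 23.15
eef_pos: [0.6231, 0.1499, 0.3819]
eef_rot: [0.012, 0.976, 0.215, -0.013]
wrist_force: [0.2, 0.4, 0.4]
opening: 0.999
```

```bash
python3 st.py
```

```text
t 23.15 pos [0.6231 0.1499 0.3819] q [ 0.06  0.28  1.22 -0.03  1.66  1.2 ] F [0.2 0.4 0.4] op 0.999
tilt 2.1 az -125.6 toolx [ 0.907  0.42  -0.031] tooly [ 0.42  -0.907  0.018] toolz [-0.021 -0.029 -0.999]
```

Emit:
servo_tool(
  plan=[
    [[0.013,0.008,-0.04,-0.145,1],[0.013,0.008,-0.04,-0.145,1],[0.012,0.007,-0.03,-0.145,1],[0,0,0,0,1]],
  ],
)

```text
time_s: 23.55
eef_pos: [0.6587, 0.1728, 0.2661]
eef_rot: [0.009, 1.0, 0.001, -0.021]
wrist_force: [-0.1, -0.3, 0.7]
opening: 1.0
```

```bash
python3 - <<'E'
from bf import *
o,M=st()
for n,u in(("side",(290,240)),("top",(240,161))):
    c=camera(n); cv2.imwrite(f"pics/{n}10.png",cv2.resize(c["img"][u[1]-70:u[1]+70,u[0]-80:u[0]+80],None,fx=5,fy=4,interpolation=cv2.INTER_CUBIC))
E
```

```text
t 23.55 pos [0.6587 0.1728 0.2661] q [ 0.09  0.43  1.25 -0.01  1.5   1.66] F [-0.1 -0.3  0.7] op 1.0
tilt 2.6 az -157.2 toolx [ 0.999  0.002 -0.041] tooly [ 0.003 -1.     0.017] toolz [-0.041 -0.017 -0.999]
```

View pics/side10.png

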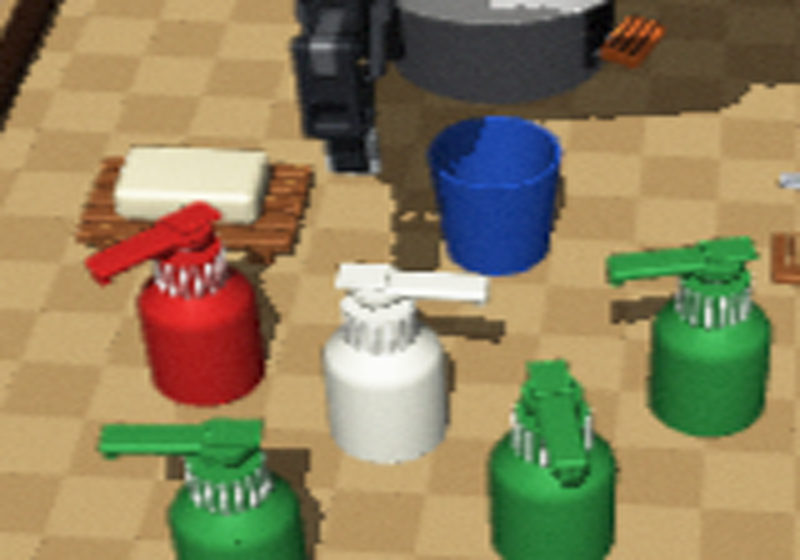

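View pics/top10.png

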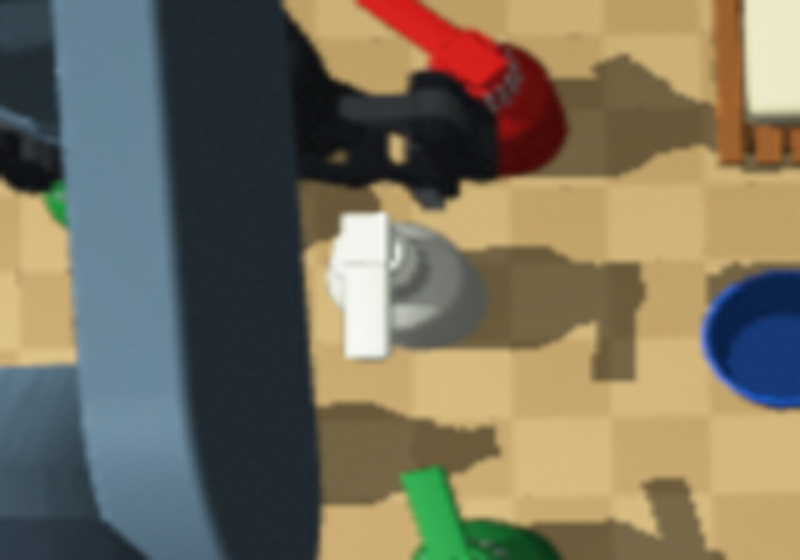

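Emit:
servo_tool(
  plan=[
    [[0.002,0,-0.04,0,1],[0,0,-0.04,0,1],[0,0,-0.035,0,1],[0,0,-0.03,0,1],[0,0,-0.018,0,1],[0,0,0,0,1]],
  ],
)

```text
time_s: 24.25
eef_pos: [0.6615, 0.172, 0.1084]
eef_rot: [0.008, 1.0, 0.002, -0.017]
wrist_force: [0.6, -0.7, -0.6]
opening: 1.0
```

```bash
python3 - <<'E'
from bf import *
o,M=st()
for n,u in(("side",(290,240)),):
    c=camera(n); cv2.imwrite(f"pics/{n}11.png",cv2.resize(c["img"][u[1]-70:u[1]+70,u[0]-80:u[0]+80],None,fx=5,fy=4,interpolation=cv2.INTER_CUBIC))
E
```

```text
t 24.25 pos [0.6615 0.172  0.1084] q [ 0.09  0.57  1.37 -0.01  1.23  1.66] F [ 0.6 -0.7 -0.6] op 1.0
tilt 2.2 az -154.6 toolx [ 0.999  0.003 -0.034] tooly [ 0.004 -1.     0.016] toolz [-0.034 -0.016 -0.999]
```

View pics/side11.png

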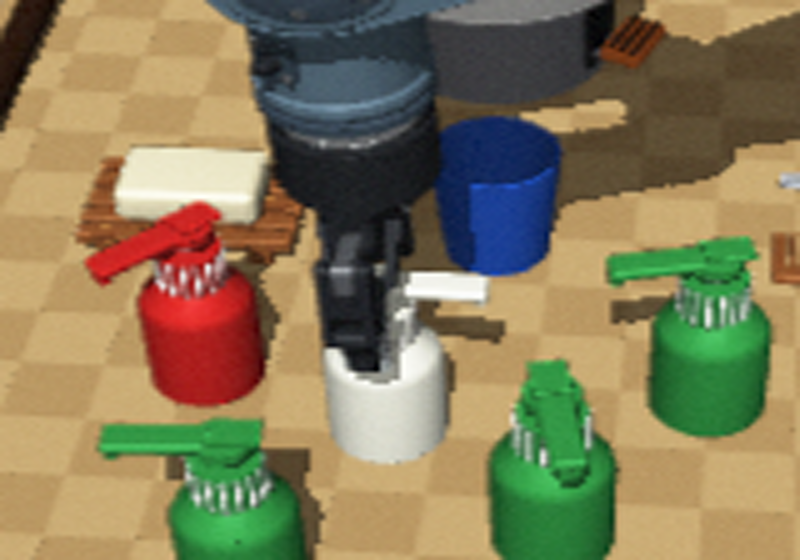

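Emit:
servo_tool(
  plan=[
    [[0,0,-0.004,0,0.3],[0,0,0,0,0],[0,0,0,0,-0.2],[0,0,0,0,-1],[0,0,0,0,-1],[0,0,0,0,-1],[0,0,0,0,-1]],
  ],
)

```text
time_s: 25.0
eef_pos: [0.6629, 0.1726, 0.1063]
eef_rot: [0.008, 1.0, 0.001, -0.015]
wrist_force: [-0.3, 1.6, 5.3]
opening: 0.385
```

Emit:
servo_tool(
  plan=[
    [[0,0,0.02,0,-1],[0,0,0.03,0,-1],[0,0,0.04,0,-1],[0,0,0.04,0,-1]],
  ],
)

```text
time_s: 25.4
eef_pos: [0.6613, 0.1719, 0.2351]
eef_rot: [0.008, 1.0, 0.001, -0.018]
wrist_force: [0.8, -0.4, -0.5]
opening: 0.38
```

```bash
python3 - <<'E'
from bf import *
o,M=st()
for n,u in(("side",(290,240)),("top",(240,161))):
    c=camera(n); cv2.imwrite(f"pics/{n}12.png",cv2.resize(c["img"][u[1]-90:u[1]+50,u[0]-80:u[0]+80],None,fx=5,fy=4,interpolation=cv2.INTER_CUBIC))
E
```

```text
t 25.4 pos [0.6613 0.1719 0.2351] q [ 0.09  0.45  1.28 -0.01  1.44  1.66] F [ 0.8 -0.4 -0.5] op 0.38
tilt 2.2 az -154.9 toolx [ 0.999  0.001 -0.035] tooly [ 0.001 -1.     0.016] toolz [-0.035 -0.017 -0.999]
```

View pics/side12.png

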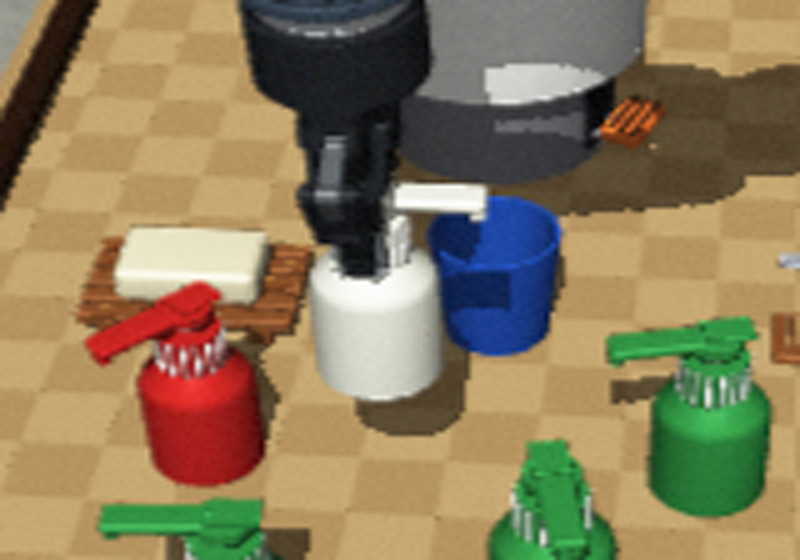

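Emit:
servo_tool(
  plan=[
    [[0,0,0.045,0,-1],[0,0,0.045,0,-1],[0,-0.02,0.04,0,-1],[-0.002,-0.045,0,0,-1],[-0.002,-0.045,0,0,-1],[-0.003,-0.045,0,0,-1],[-0.003,-0.045,0,0,-1],[-0.003,-0.045,0,0,-1]],
  ],
)

```text
time_s: 26.3
eef_pos: [0.6483, -0.0745, 0.3638]
eef_rot: [0.008, 1.0, 0.001, -0.017]
wrist_force: [0.7, -0.5, -0.4]
opening: 0.382
```

Emit:
servo_tool(
  plan=[
    [[-0.003,-0.045,0,0,-1],[-0.003,-0.045,0,0,-1],[0,-0.03,0,0,-1],[0,-0.015,0,0,-1],[0,0,0,0,-1]],
  ],
)

```text
time_s: 26.8
eef_pos: [0.6425, -0.2095, 0.3635]
eef_rot: [0.008, 1.0, -0.001, -0.017]
wrist_force: [0.3, 0.3, -0.7]
opening: 0.378
```

```bash
python3 - <<'E'
from bf import *
o,M=st(); print(inbin(o['eef_pos']))
for n,u in(("side",(310,110)),):
    c=camera(n); cv2.imwrite(f"pics/{n}13.png",cv2.resize(c["img"][u[1]-90:u[1]+90,u[0]-100:u[0]+100],None,fx=4,fy=3.3,interpolation=cv2.INTER_CUBIC))
E
```

```text
t 26.8 pos [ 0.6425 -0.2095  0.3635] q [-0.48  0.36  1.15 -0.03  1.65  1.09] F [ 0.3  0.3 -0.7] op 0.378
tilt 2.2 az -156.3 toolx [ 0.999 -0.002 -0.035] tooly [-0.001 -1.     0.015] toolz [-0.035 -0.015 -0.999]
[  0.8  -0.7 363.5]
```

View pics/side13.png

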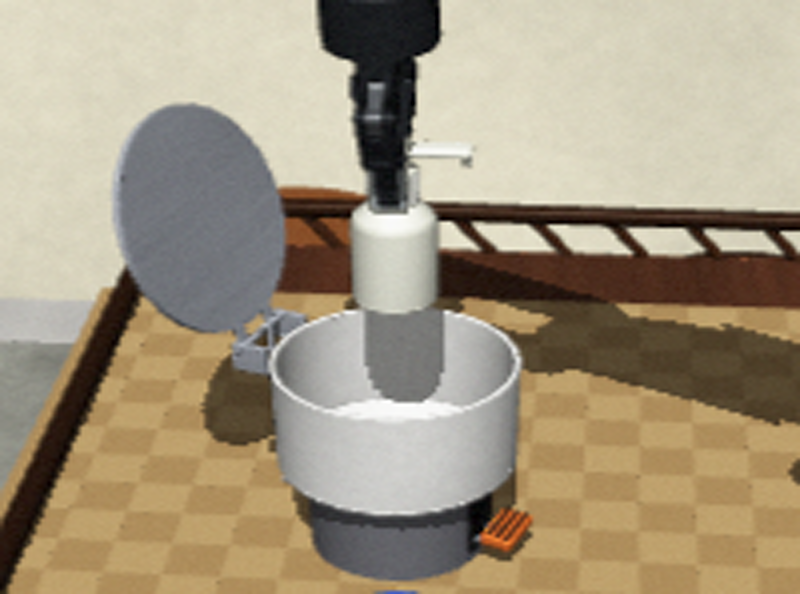

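Emit:
servo_tool(
  plan=[
    [[0,0,-0.04,0,-1],[0,0,-0.045,0,-1],[0,0,-0.045,0,-1],[0,0,-0.04,0,-1],[0,0,-0.02,0,-1],[0,0,-0.008,0,-1],[0,0,-0.004,0,-1],[0,0,0,0,-1]],
  ],
)

```text
time_s: 27.65
eef_pos: [0.6439, -0.207, 0.164]
eef_rot: [0.008, 1.0, 0.001, -0.016]
wrist_force: [0.1, 0.1, -1.3]
opening: 0.378
```

```bash
python3 st.py
```

```text
t 27.65 pos [ 0.6439 -0.207   0.164 ] q [-0.47  0.49  1.38 -0.03  1.3   1.1 ] F [ 0.1  0.1 -1.3] op 0.378
tilt 2.0 az -152.1 toolx [ 1.     0.002 -0.031] tooly [ 0.003 -1.     0.017] toolz [-0.031 -0.017 -0.999]
```

Emit:
servo_tool(
  plan=[
    [[0,0,-0.002,0,-1],[0,0,-0.002,0,-1],[0,0,-0.002,0,-1],[0,0,0,0,-1]],
  ],
)

```text
time_s: 28.05
eef_pos: [0.643, -0.2079, 0.1569]
eef_rot: [0.008, 1.0, 0.0, -0.016]
wrist_force: [-0.1, 0.3, -0.0]
opening: 0.377
```

Emit:
servo_tool(
  plan=[
    [[0,0,-0.001,0,-1],[0,0,0,0,0],[0,0,0,0,0.4],[0,0,0,0,0.4],[0,0,0,0,0.4]],
  ],
)

```text
time_s: 28.55
eef_pos: [0.6431, -0.2078, 0.1559]
eef_rot: [0.008, 1.0, 0.001, -0.016]
wrist_force: [-0.3, -0.5, -0.6]
opening: 0.699
```

Emit:
servo_tool(
  plan=[
    [[0,0,0.015,0,0.4],[0,0,0.03,0,0.4],[0,0,0.045,0,0.4],[0,0,0.05,0,0.5],[0,0,0.05,0,1],[0,0,0.05,0,1]],
  ],
)

```text
time_s: 29.15
eef_pos: [0.6426, -0.2075, 0.3996]
eef_rot: [0.008, 1.0, 0.001, -0.016]
wrist_force: [1.7, -0.4, 0.2]
opening: 1.002
```

```bash
python3 - <<'E'
from bf import *
o,M=st(); print(inbin(o['eef_pos']))
for n,u in(("side",(310,110)),("top",(430,155))):
    c=camera(n); cv2.imwrite(f"pics/{n}14.png",cv2.resize(c["img"][u[1]-90:u[1]+90,u[0]-100:u[0]+100],None,fx=4,fy=3.3,interpolation=cv2.INTER_CUBIC))
E
```

```text
t 29.15 pos [ 0.6426 -0.2075  0.3996] q [-0.47  0.35  1.09 -0.03  1.72  1.09] F [ 1.7 -0.4  0.2] op 1.002
tilt 2.0 az -152.1 toolx [ 1.     0.001 -0.031] tooly [ 0.001 -1.     0.017] toolz [-0.031 -0.017 -0.999]
[2.000e-01 1.200e+00 3.996e+02]
```

View pics/side14.png

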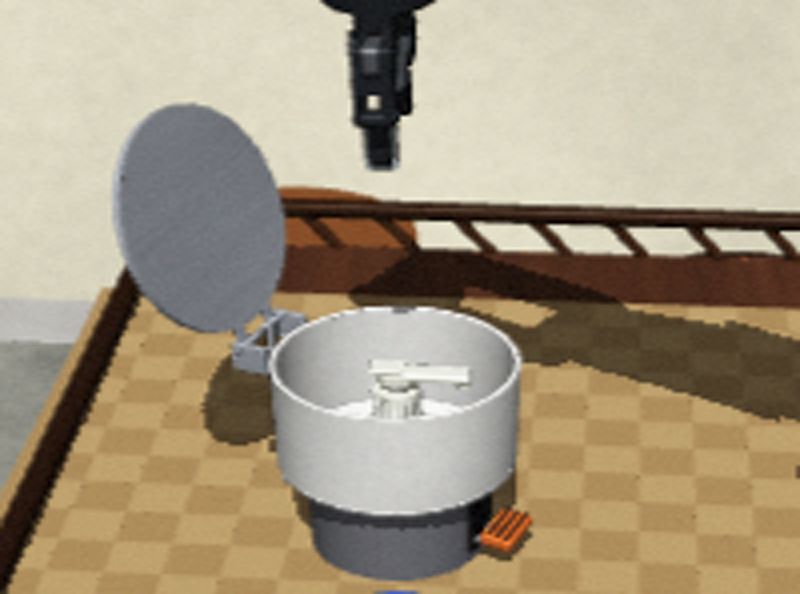

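View pics/top14.png

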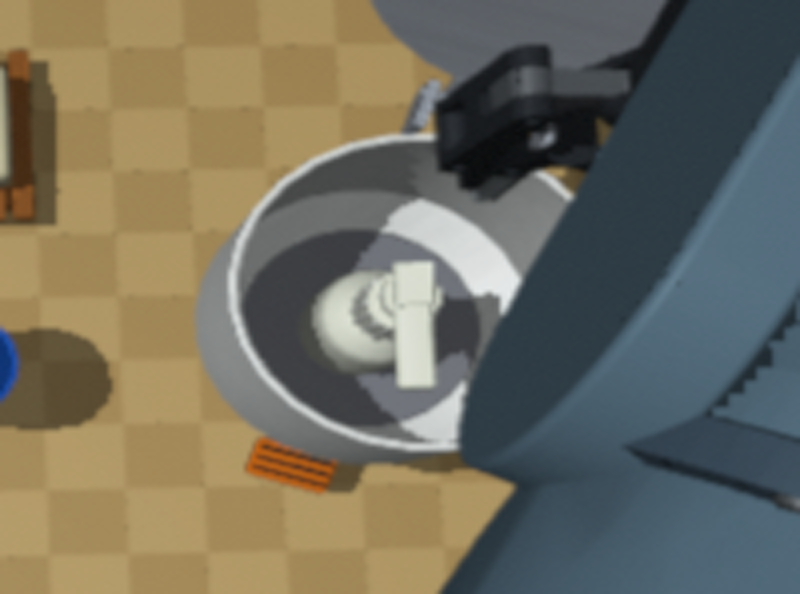

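Emit:
servo_tool(
  plan=[
    [[0,0.045,0.02,0,1],[0,0.045,0.02,0,1],[0.01,0.045,0,0,1],[0.03,0.04,0,0,1],[0.05,0,0,0,1],[0.05,0,0,0,1],[0.05,0,0,0,1],[0.05,0,0.02,0,1]],
  ],
)

```text
time_s: 30.05
eef_pos: [0.8348, -0.0321, 0.4337]
eef_rot: [0.008, 1.0, 0.001, -0.009]
wrist_force: [5.8, -4.2, 19.9]
opening: 0.998
```

Emit:
servo_tool(
  plan=[
    [[0.05,0,0.02,0,1],[0.05,0,0.02,0,1],[0.05,0,0.02,0,1],[0.05,0,0.02,0,1],[0.05,0,0.02,0,1],[0.05,0,0.02,0,1]],
  ],
)

```text
time_s: 30.65
eef_pos: [0.8951, -0.0264, 0.4411]
eef_rot: [0.012, 0.996, 0.002, 0.092]
wrist_force: [-1.1, -1.3, 0.4]
opening: 1.0
```

```bash
python3 st.py
```

```text
t 30.65 pos [ 0.8951 -0.0264  0.4411] q [-0.16  0.84  0.3   0.01  1.81  1.41] F [-1.1 -1.3  0.4] op 1.0
tilt 10.7 az -7.3 toolx [0.983 0.005 0.184] tooly [ 0.001 -1.     0.024] toolz [ 0.184 -0.024 -0.983]
```

Emit:
servo_tool(
  plan=[
    [[0.05,0,0.02,-0.05,1],[0.05,0,0.02,0,1],[0.05,0,0.02,0,1],[0.05,0,0.02,0,1],[0.05,0,0.02,0,1],[0.05,0,0.02,0,1],[0.05,0,0.02,0,1],[0.05,0,0.02,0,1]],
  ],
)

```text
time_s: 31.45
eef_pos: [0.9801, -0.022, 0.448]
eef_rot: [0.015, 0.975, -0.021, 0.222]
wrist_force: [-0.0, -0.5, 0.2]
opening: 1.003
```

```bash
python3 st.py
```

```text
t 31.45 pos [ 0.9801 -0.022   0.448 ] q [-0.15  0.87  0.3   0.03  1.53  1.47] F [-0.  -0.5  0.2] op 1.003
tilt 25.7 az -5.0 toolx [ 0.9   -0.034  0.434] tooly [-0.047 -0.999  0.019] toolz [ 0.433 -0.038 -0.901]
```

Emit:
servo_tool(
  plan=[
    [[0.05,0,0.02,-0.06,1],[0.05,0,0.02,0,1],[0.05,0,0.02,0,1],[0.05,0,0.02,0,1],[0.05,0,0.02,0,1],[0.05,0,0.02,0,1]],
  ],
)

```text
time_s: 32.05
eef_pos: [1.0408, -0.0214, 0.4584]
eef_rot: [0.018, 0.947, -0.046, 0.317]
wrist_force: [-0.3, 0.4, -0.6]
opening: 1.001
```

```bash
python3 st.py
```

```text
t 32.05 pos [ 1.0408 -0.0214  0.4584] q [-0.14  0.89  0.3   0.02  1.31  1.53] F [-0.3  0.4 -0.6] op 1.001
tilt 37.1 az -6.0 toolx [ 0.794 -0.076  0.603] tooly [-0.098 -0.995  0.004] toolz [ 0.599 -0.063 -0.798]
```

Emit:
servo_tool(
  plan=[
    [[-0.05,0,0,-0.08,1],[-0.05,0,0,-0.08,1],[-0.05,0,0,-0.07,1],[-0.05,0,0,0,1],[-0.05,0,0,0,1],[-0.05,0,0,0,1],[-0.05,0,0,0,1],[-0.05,0,0,0,1]],
  ],
)

```text
time_s: 32.85
eef_pos: [0.6605, -0.0216, 0.4597]
eef_rot: [0.049, 0.938, -0.14, 0.314]
wrist_force: [0.2, 0.1, 1.4]
opening: 1.002
```

Emit:
servo_tool(
  plan=[
    [[-0.045,-0.02,0,0,1],[-0.04,-0.03,0,0,1],[-0.03,-0.03,-0.03,0,1],[-0.02,-0.02,-0.04,0,1],[0,-0.02,-0.04,0,1],[0,0,0,0,1]],
  ],
)

```text
time_s: 33.45
eef_pos: [0.5258, -0.1413, 0.344]
eef_rot: [0.048, 0.939, -0.142, 0.309]
wrist_force: [-1.5, 0.5, -0.5]
opening: 1.002
```

```bash
python3 bf.py
```

```text
t 33.45 pos [ 0.5258 -0.1413  0.344 ] q [-0.57 -0.38  2.04  0.21  0.87  1.22] F [-1.5  0.5 -0.5] op 1.002
tilt 36.4 az -17.4 toolx [ 0.769 -0.238  0.594] tooly [-0.297 -0.955  0.002] toolz [ 0.566 -0.178 -0.805]
tcp in bin frame mm [-131.8   25.6  344. ]
```

Emit:
servo_tool(
  plan=[
    [[-0.03,-0.003,-0.04,-0.03,1],[-0.02,-0.003,-0.045,0,1],[0,-0.003,-0.045,0,1],[0,0,-0.045,0,1],[0,0,-0.024,0,1],[0,0,0,0,1]],
  ],
)

```text
time_s: 34.05
eef_pos: [0.4785, -0.1482, 0.1489]
eef_rot: [0.052, 0.937, -0.154, 0.31]
wrist_force: [-0.4, -0.3, -0.0]
opening: 1.002
```

```bash
python3 look.py 15
```

```text
t 34.05 pos [ 0.4785 -0.1482  0.1489] q [-0.66 -0.21  2.35  0.48  0.44  0.86] F [-0.4 -0.3 -0. ] op 1.002
tilt 36.7 az -18.8 toolx [ 0.76  -0.257  0.597] tooly [-0.321 -0.947  0.001] toolz [ 0.565 -0.193 -0.802]
[-174.3    3.7  148.9]
```

View pics/top15.png

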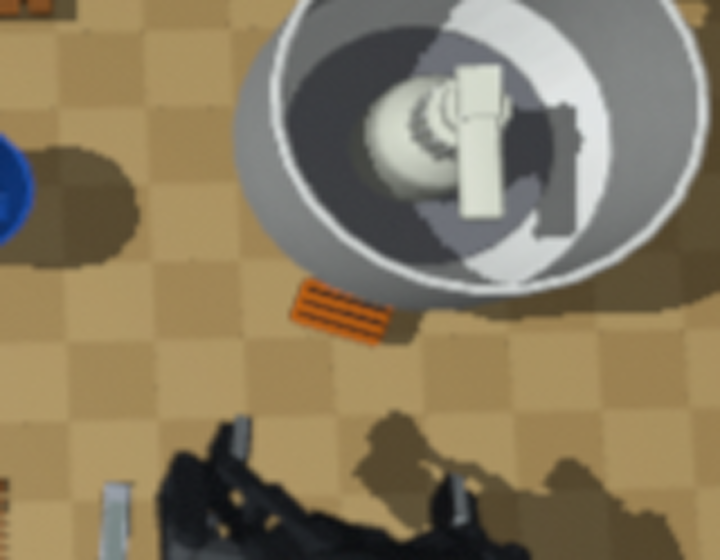

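Emit:
servo_tool(
  plan=[
    [[0.014,-0.005,-0.023,0,1],[0.014,-0.005,-0.023,0,1],[0.014,-0.005,-0.023,0,1],[0.014,-0.005,-0.023,0,1],[0.01,-0.004,-0.016,0,1],[0.003,-0.002,-0.006,0,1],[0,0,0,0,1]],
  ],
)

```text
time_s: 34.85
eef_pos: [0.5512, -0.1767, 0.0393]
eef_rot: [0.054, 0.935, -0.154, 0.315]
wrist_force: [-0.2, -0.4, 0.3]
opening: 1.002
```

```bash
python3 look.py 16
```

```text
t 34.85 pos [ 0.5512 -0.1767  0.0393] q [-0.6   0.27  2.19  1.27  0.17  0.08] F [-0.2 -0.4  0.3] op 1.002
tilt 37.2 az -19.0 toolx [ 0.755 -0.254  0.605] tooly [-0.321 -0.947  0.003] toolz [ 0.572 -0.197 -0.796]
[-96.3   0.5  39.3]
```

View pics/top16.png

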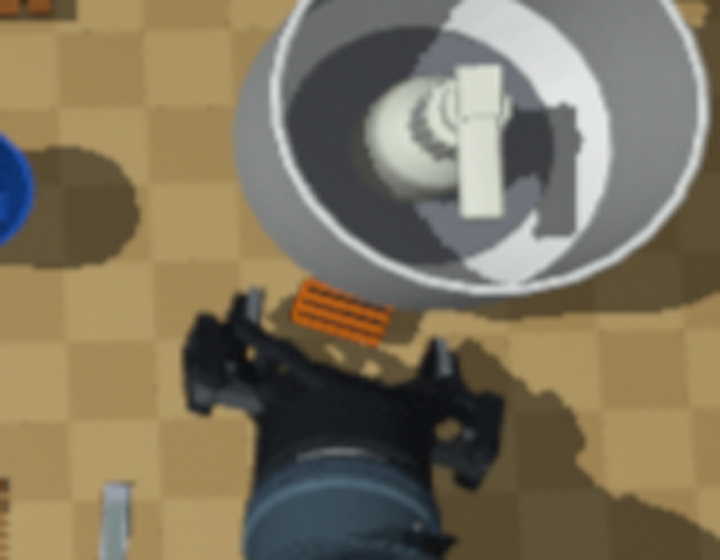

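Emit:
servo_tool(
  plan=[
    [[-0.0016,0.002,-0.005,0,1],[0,0,0,0,0.4],[0,0,0,0,0.1],[0,0,0,0,-1],[0,0,0,0,-1],[0,0,0,0,-1],[0,0,0,0,-1]],
  ],
)

```text
time_s: 35.65
eef_pos: [0.5469, -0.1736, 0.0329]
eef_rot: [0.053, 0.936, -0.154, 0.313]
wrist_force: [-5.5, 3.4, 8.9]
opening: 0.518
```

```bash
python3 look.py 17
```

```text
t 35.65 pos [ 0.5469 -0.1736  0.0329] q [-0.6   0.28  2.19  1.35  0.17 -0.  ] F [-5.5  3.4  8.9] op 0.518
tilt 37.0 az -19.0 toolx [ 0.757 -0.255  0.602] tooly [-0.322 -0.947  0.004] toolz [ 0.569 -0.196 -0.799]
[-101.3    2.    32.9]
```

View pics/side17.png

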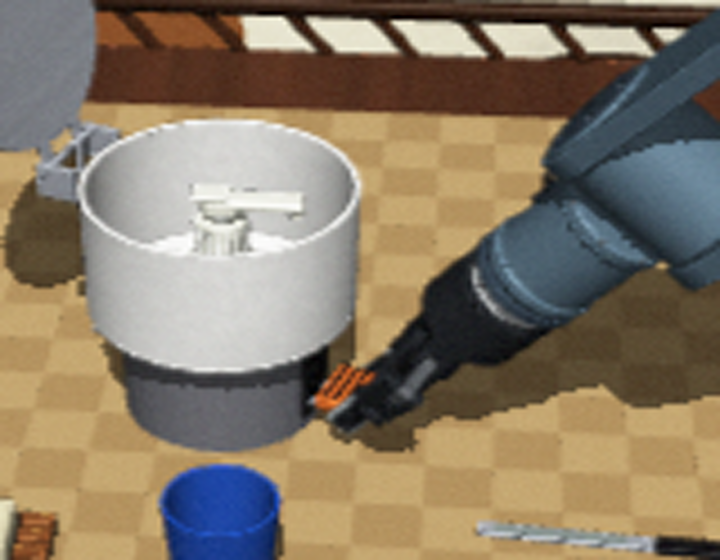

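Emit:
servo_tool(
  plan=[
    [[0,0,0.0015,0,-1],[0.0001,0,0.0015,0,-1],[0.0001,0,0.0015,0,-1],[0.0001,0,0.0015,0,-1],[0.0001,-0.0001,0.0015,0,-1],[0.0001,0,0.0015,0,-1],[0.0002,-0.0001,0.0015,0,-1],[0.0002,0,0.0015,0,-1]],
  ],
)

```text
time_s: 36.55
eef_pos: [0.5476, -0.1738, 0.0441]
eef_rot: [0.053, 0.936, -0.154, 0.312]
wrist_force: [6.4, -0.9, -5.6]
opening: 0.518
```

Emit:
servo_tool(
  plan=[
    [[0.0002,-0.0001,0.0015,0,-1],[0.0002,-0.0001,0.0015,0,-1],[0.0002,-0.0001,0.0015,0,-1],[0.0002,-0.0001,0.0015,0,-1],[0,0,0,0,-1]],
  ],
)

```text
time_s: 37.05
eef_pos: [0.5486, -0.1742, 0.0506]
eef_rot: [0.053, 0.936, -0.155, 0.313]
wrist_force: [3.9, 1.5, 0.6]
opening: 0.514
```

```bash
python3 look.py 18
```

```text
t 37.05 pos [ 0.5486 -0.1742  0.0506] q [-0.6   0.24  2.19  1.09  0.18  0.27] F [3.9 1.5 0.6] op 0.514
tilt 37.0 az -19.0 toolx [ 0.757 -0.256  0.601] tooly [-0.322 -0.947  0.003] toolz [ 0.569 -0.196 -0.799]
[-99.5   2.   50.6]
```

View pics/side18.png

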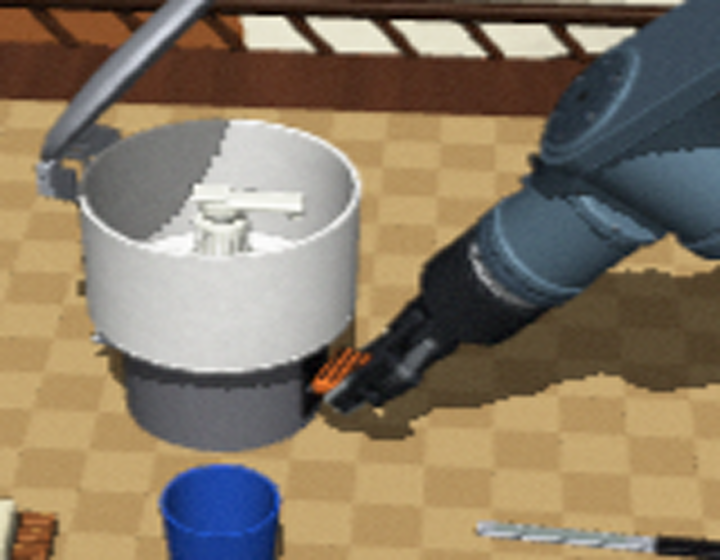

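Emit:
servo_tool(
  plan=[
    [[0.0002,-0.0001,0.001,0,-1],[0.0002,-0.0001,0.001,0,-1],[0.0002,-0.0001,0.001,0,-1],[0.0002,-0.0001,0.001,0,-1],[0.0002,-0.0001,0.001,0,-1],[0.0002,-0.0001,0.001,0,-1],[0.0002,-0.0001,0.001,0,-1],[0.0002,-0.0001,0.001,0,-1]],
  ],
)

```text
time_s: 37.95
eef_pos: [0.5501, -0.1748, 0.0582]
eef_rot: [0.053, 0.936, -0.154, 0.312]
wrist_force: [5.4, 1.2, 0.2]
opening: 0.513
```

Emit:
servo_tool(
  plan=[
    [[0.0001,-0.0001,0.0005,0,-1],[0.0002,0,0.0005,0,-1],[0.0001,-0.0001,0.0005,0,-1],[0.0002,0,0.0005,0,-1],[0.0001,-0.0001,0.0005,0,-1],[0.0002,0,0.0005,0,-1],[0.0001,-0.0001,0.0005,0,-1],[0.0002,0,0.0005,0,-1]],
  ],
)

```text
time_s: 38.75
eef_pos: [0.5512, -0.1752, 0.0622]
eef_rot: [0.053, 0.936, -0.154, 0.312]
wrist_force: [2.7, 3.1, 2.8]
opening: 0.518
```

```bash
python3 look.py 19
```

```text
t 38.75 pos [ 0.5512 -0.1752  0.0622] q [-0.6   0.21  2.19  0.94  0.2   0.42] F [2.7 3.1 2.8] op 0.518
tilt 36.9 az -19.0 toolx [ 0.757 -0.256  0.601] tooly [-0.322 -0.947  0.003] toolz [ 0.568 -0.196 -0.799]
[-96.7   1.9  62.2]
```

View pics/side19.png

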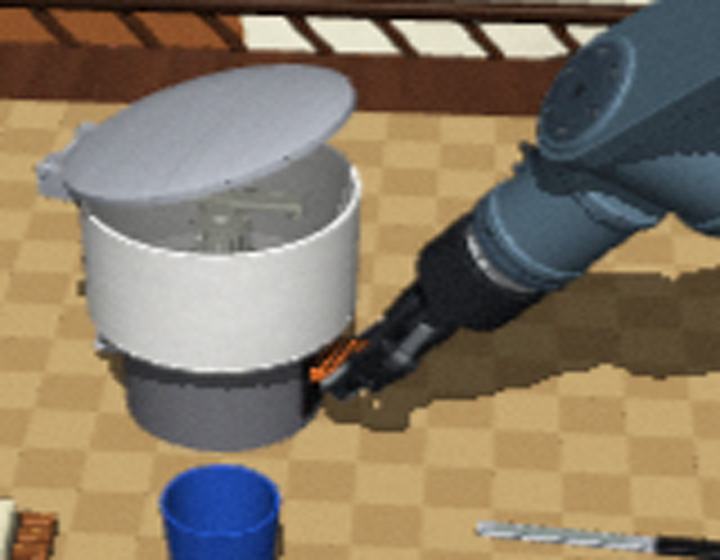

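Emit:
servo_tool(
  plan=[
    [[0.0001,0,0.0004,0,-1],[0.0001,0,0.0004,0,-1],[0.0001,-0.0001,0.0004,0,-1],[0.0001,0,0.0004,0,-1],[0.0001,0,0.0004,0,-1],[0.0001,-0.0001,0.0004,0,-1],[0.0001,0,0.0004,0,-1],[0.0001,0,0.0004,0,-1]],
  ],
)

```text
time_s: 39.65
eef_pos: [0.5522, -0.1756, 0.0657]
eef_rot: [0.053, 0.936, -0.154, 0.313]
wrist_force: [2.5, 5.2, 4.7]
opening: 0.519
```

```bash
python3 look.py 20
```

```text
t 39.65 pos [ 0.5522 -0.1756  0.0657] q [-0.6   0.2   2.18  0.9   0.2   0.46] F [2.5 5.2 4.7] op 0.519
tilt 37.0 az -19.1 toolx [ 0.757 -0.255  0.601] tooly [-0.322 -0.947  0.004] toolz [ 0.568 -0.196 -0.799]
[-95.6   1.8  65.7]
```

View pics/side20.png

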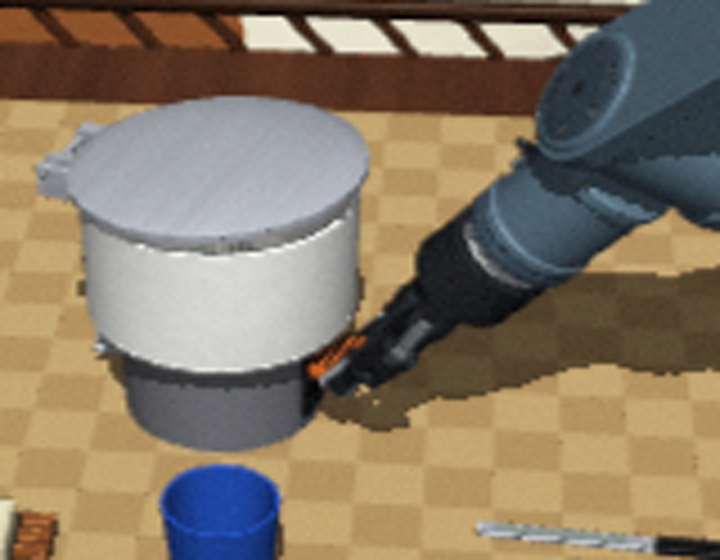

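Nearly shut, a small gap left (lid front rim about 10 px higher in the zoom than when shut).

Emit:
servo_tool(
  plan=[
    [[0.0001,0,0.0003,0,-1],[0.0001,0,0.0003,0,-1],[0.0001,-0.0001,0.0003,0,-1],[0.0001,0,0.0003,0,-1],[0.0001,0,0.0003,0,-1],[0,0,0.0003,0,-1]],
  ],
)

```text
time_s: 40.35
eef_pos: [0.5525, -0.1757, 0.0671]
eef_rot: [0.053, 0.936, -0.155, 0.312]
wrist_force: [9.7, 1.5, -4.3]
opening: 0.519
```

```bash
python3 look.py 21
```

```text
t 40.35 pos [ 0.5525 -0.1757  0.0671] q [-0.6   0.2   2.18  0.88  0.21  0.48] F [ 9.7  1.5 -4.3] op 0.519
tilt 36.9 az -19.1 toolx [ 0.757 -0.256  0.601] tooly [-0.323 -0.947  0.003] toolz [ 0.568 -0.196 -0.799]
[-95.3   1.9  67.1]
```

View pics/side21.png

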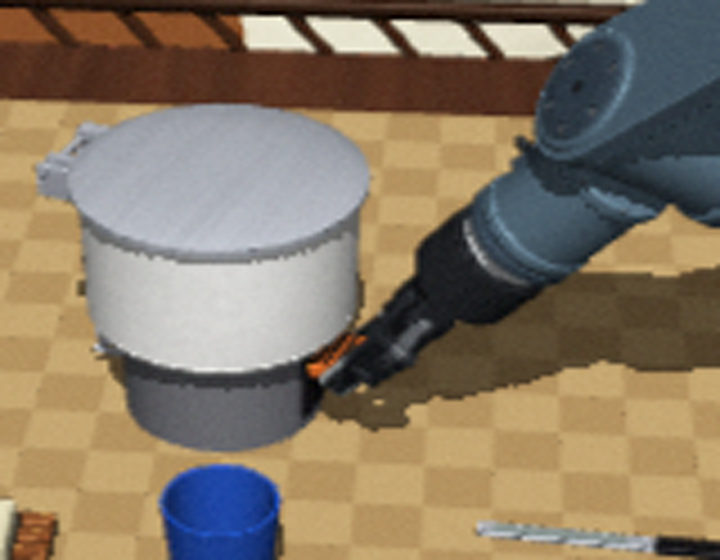

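Emit:
servo_tool(
  plan=[
    [[0,0,0.0003,0,-1],[0,0,0.0003,0,-1],[0,0,0,0,-0.2],[0,0,0,0,0.3],[0,0,0,0,1],[0,0,0,0,1],[0,0,0,0,1]],
  ],
)

```text
time_s: 41.15
eef_pos: [0.5519, -0.176, 0.0674]
eef_rot: [0.054, 0.936, -0.155, 0.312]
wrist_force: [-0.6, -0.7, 0.2]
opening: 1.002
```

Emit:
servo_tool(
  plan=[
    [[-0.014,0.005,0.02,0,1],[-0.025,0.009,0.036,0,1],[-0.025,0.009,0.036,0,1],[-0.01,0,0.04,0,1],[0,0,0.04,0,1],[0,0,0,0,1],[0,0,0,0,1]],
  ],
)

```text
time_s: 41.85
eef_pos: [0.4786, -0.1532, 0.241]
eef_rot: [0.054, 0.935, -0.154, 0.314]
wrist_force: [1.0, -1.1, -1.5]
opening: 0.999
```

```bash
python3 look.py 22; python3 - <<'E'
from bf import *
for n in("side","top"):
    c=camera(n); cv2.imwrite(f"pics/{n}23.png",c["img"])
    for th in ["lid_edge","soap_holder","cup","comb","nail_file"]:
        print(n,th,[(np.round(px(x),1).tolist(),round(x["conf"],2)) for x in pinpoint(c,th)][:1])
E
```

```text
t 41.85 pos [ 0.4786 -0.1532  0.241 ] q [-0.67 -0.4   2.27  0.32  0.68  1.03] F [ 1.  -1.1 -1.5] op 0.999
tilt 37.1 az -19.2 toolx [ 0.756 -0.254  0.603] tooly [-0.322 -0.947  0.005] toolz [ 0.57  -0.198 -0.797]
[-172.5   -1.1  241. ]
side lid_edge [([338.4, 135.3], 0.91)]
side soap_holder [([248.7, 222.8], 0.58)]
side cup [([309.6, 230.3], 0.84)]
side comb []
side nail_file [([397.1, 218.6], 0.81)]
top lid_edge [([422.5, 201.1], 0.71)]
top soap_holder [([319.8, 108.9], 0.76)]
top cup [([317.4, 181.5], 0.66)]
top comb [([316.3, 281.4], 0.83)]
top nail_file [([350.1, 284.7], 0.88)]
```

View pics/side22.png

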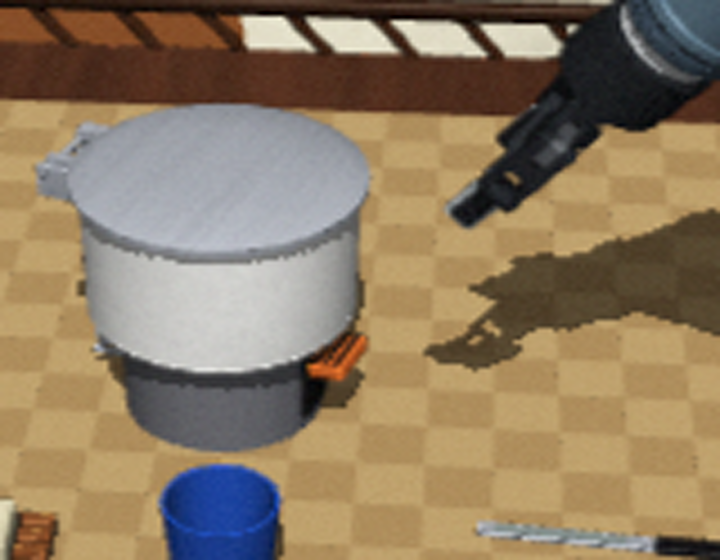

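View pics/top23.png

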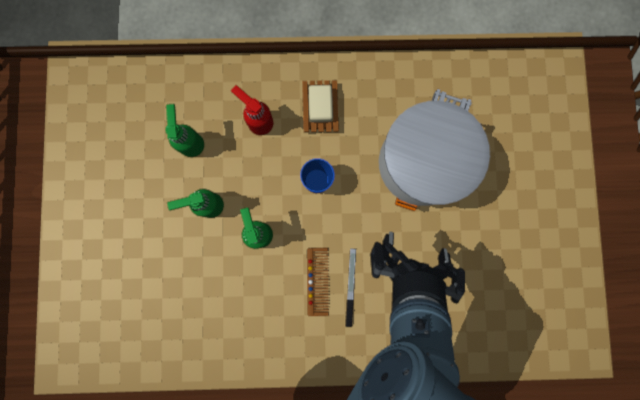

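The lid is fully shut, the arm is clear, and everything else stands as in the first picture.

```bash
python3 -c "
from bench import *
print(hand_in())"
```

```text
the job is handed in; nothing more can be done
None
```

The white dispenser is in the pedal bin with the lid fully shut, and I handed the job in at about 42 s of the 72 s allowed.

- **Opening:** I pinched the pedal with the tool leaning about 37° and pressed it down 31 mm. The lid swung back past upright and stayed open after I let go.
- **Dispenser:** I gripped it by the collar, lowered it into the middle of the bin and released it about 1 mm above the floor. The pictures showed it standing upright inside.
- **Closing:** I pinched the pedal again and eased it up, slowing to 0.3–0.4 mm per 0.1 s for the last few millimetres. The lid came down without a slam.

**Last checks:** the closed lid looks as it did at the start, and the pedal is up. The soap holder, cup, comb, nail file and the green and red look-alikes look unmoved in the top picture. The gripper is open and clear of everything. The network missed the comb in the final side picture, but it found it in the top one, in its place.

**Unexplained or odd:**
- **Wrist force:** one reading of about 20 N came up in free air while the arm was stretching out. I took it for a transient; nothing was near the tool.
- **Getting the lean:** the moves cannot tilt the tool directly, so I tilted and straightened it by driving the arm against its joint and reach limits in free air.

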